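File the milling-block cartons on end in the stock tray and lock the bookend

TASK

File the flat cartons away: free the bookend of the stock tray by lifting its cam lever upright, draw the bookend back, and stand every carton upright on its short edge in the tray, their large faces towards the end plate like books. Then slide the bookend up so that the row is closed up against the end plate without gaps, and fold the cam lever fully down to lock it. Leave the jar, the flask and the plaster model where they are.

Things in the scene. Friction and masses are not known exactly. Their poses are not given: they have to be found in the camera images.
- tray: grey sheet-steel stock tray fixed to the bench, 88 mm wide over its walls. Origin: centre of its underside; x runs along the tray to the fixed end plate, y across, z up. Floor 6 mm above the bench. End plate across the +x end: inner face at x = +115 mm, top 100 mm above the bench. Side walls: 80 mm apart, tops 20 mm above the bench
- row_start (a point): point on the tray floor at the middle of the foot of the end plate's inner face; axes as the tray's, so the row of cartons grows from here towards -x
- bookend (a joint): how far the sliding bookend has been moved along the tray's +x towards the end plate, m: 0 fully back (150 mm clear between its face and the end plate), 0.125 at the far stop (25 mm clear). Free, it slides with about 1.5 N and stays where it is left; locked, it holds against 15 N
- bookend_face (a point): middle of the foot of the bookend's front face (looks to the end plate), at tray floor height; axes as the tray's. The bookend is an aluminium plate 66 mm wide, 8 mm thick, top 76 mm above the tray floor, on a low foot (top 7 mm above the floor) that reaches 76 mm behind the face (towards -x)
- bookend_rib (a point): grip point on the bookend's black rib, 68 mm above the tray floor. The rib is an upright web behind the plate on the middle line: 12 mm thick across the tray, from 8 to 48 mm behind the face, top 76 mm above the tray floor. Pinched from above, fingers closing across the tray, it draws or pushes the bookend
- cam_lever (a joint): angle of the cam lever, rad: 0 upright (bookend free); 1.45 at the stop, folded down towards the tray's -y side across the bookend's foot, behind the rib (locked). The cam bites from about 1.0 and is fully home from about 1.3; past 1.0 it takes up to 0.6 N m to turn, below that almost nothing. It stays where it is left
- lever_pivot (a point): on the axis of the cam lever, which is the tray's x direction: 64 mm behind the bookend's face, 30 mm to the tray's +y side of the middle line, 26 mm above the tray floor. A steel cam disc of 36 mm diameter sits here
- lever_tip (a point): free end of the cam lever, 82 mm from the pivot. The steel handle is straight, 12 mm wide along the tray, 9 mm thick. Upright, the tip is at tray y = +30 mm, 108 mm above the tray floor; folded down, at tray y = -51 mm, 36 to 42 mm above the tray floor
- box0: white carton of milling blocks with a violet band and a violet label, 100 x 68 x 28 mm (x, y, z), about 0.22 kg. Origin: its middle; x along its length, z out of the label face. At the start it lies flat, label up, on a grey pad 2 mm thick on the bench. There are three or four such cartons, all alike (None: absent)
- box1: white carton of milling blocks with a violet band and a violet label, 100 x 68 x 28 mm (x, y, z), about 0.22 kg. Origin: its middle; x along its length, z out of the label face. At the start it lies flat, label up, on a grey pad 2 mm thick on the bench. There are three or four such cartons, all alike (None: absent)
- box2: white carton of milling blocks with a violet band and a violet label, 100 x 68 x 28 mm (x, y, z), about 0.22 kg. Origin: its middle; x along its length, z out of the label face. At the start it lies flat, label up, on a grey pad 2 mm thick on the bench. There are three or four such cartons, all alike (None: absent)
- box3: white carton of milling blocks with a violet band and a violet label, 100 x 68 x 28 mm (x, y, z), about 0.22 kg. Origin: its middle; x along its length, z out of the label face. At the start it lies flat, label up, on a grey pad 2 mm thick on the bench. There are three or four such cartons, all alike (None: absent)
- jar: violet powder jar, 68 mm across, 75 mm tall, beyond the pad; bystander. Origin: centre of its underside
- flask: amber glass flask with a white cap, 48 mm across, 95 mm tall, beyond the pad; bystander. Origin: centre of its underside
- model: cream plaster dental model, 62 x 70 mm, 37 mm tall, beyond the tray; bystander. Origin: centre of its underside
There are look-alikes about, which are no part of the job. Leave any pink or red look-alike of the box0 alone.

How it is judged (in metres and radians):
On the way, in this order (a step that is already met when the one before it is completed fails the run):
1. the cam lever is lifted, freeing the bookend (value of joint cam_lever below 0.6 rad), for 0.2 s.
2. every carton present stands on its short edge in the tray, ahead of the bookend (angle between the x axis of each of box0, box1, box2, box3 and the z axis of tray, either way round below 0.1 rad and angle between the z axis of each of box0, box1, box2, box3 and the x axis of tray, either way round below 0.2 rad and z of box0 in the frame of row_start between 0.044 and 0.057 m and y of box0 in the frame of row_start between -0.014 and 0.014 m and x of each of box0, box1, box2, box3 in the frame of row_start below -0.01 m and z of box1 in the frame of row_start between 0.044 and 0.057 m and y of box1 in the frame of row_start between -0.014 and 0.014 m and z of box2 in the frame of row_start between 0.044 and 0.057 m and y of box2 in the frame of row_start between -0.014 and 0.014 m and z of box3 in the frame of row_start between 0.044 and 0.057 m and y of box3 in the frame of row_start between -0.014 and 0.014 m and x of each of box0, box1, box2, box3 in the frame of bookend_face above 0.01 m), for 0.3 s.
3. the bookend is up against the closed row and the lever folded down (all of step 2 and x of any of box0, box1, box2, box3 in the frame of row_start above -0.022 m and x of any of box0, box1, box2, box3 in the frame of bookend_face below 0.022 m and (distance between box0 and box1 below 0.038 m or distance between box0 and box2 below 0.038 m or distance between box0 and box3 below 0.038 m) and (distance between box1 and box0 below 0.038 m or distance between box1 and box2 below 0.038 m or distance between box1 and box3 below 0.038 m) and (distance between box2 and box0 below 0.038 m or distance between box2 and box1 below 0.038 m or distance between box2 and box3 below 0.038 m) and (distance between box3 and box0 below 0.038 m or distance between box3 and box1 below 0.038 m or distance between box3 and box2 below 0.038 m) and distance between each of box1, box2, box3 and box0 below 0.1 m and distance between each of box2, box3 and box1 below 0.1 m and distance between box3 and box2 below 0.1 m and value of joint cam_lever above 1.28 rad), for 0.2 s.
At the end, for the whole second after the job is handed in: Every carton stands at rest on its short edge in the tray, within 0.10 rad of upright, 0.20 rad of square and 14 mm of the middle line. Gaps under 8 mm at the end plate and at the bookend, under about 10 mm between cartons. Lever folded past 1.28 rad (all of step 3 and linear speed of each of box0, box1, box2, box3 below 0.02 m/s and velocity of joint bookend below 0.01 m/s); the robot touches nothing.
It fails at once if the violet jar is moved or knocked over (distance of jar from where it was at the start of the episode above 0.03 m).
It fails at once if the amber flask is moved or knocked over (distance of flask from where it was at the start of the episode above 0.03 m).
It fails at once if the plaster model is moved or knocked over (distance of model from where it was at the start of the episode above 0.03 m).
Of box0, box1, box2, box3 only 3 to 4 are there at a start; the rules pass over those that are not, and their reading is None.
At some moment in a run one of box0, box1, box2, box3 may be knocked a few centimetres aside while the robot is not near it.
It also fails if it takes over 210 s, if anything falls off the work surface, if the arm or the gripper's body presses on something with over 40 N, if the wrist force passes 120 N, or if a joint passes its speed limit or range.

ROBOT

A 6-joint arm with a two-finger parallel gripper is mounted at the origin on the work surface. World frame = base frame: x ahead of the robot, y to its left, z up, the work surface at z = 0. Lengths are in m, angles in degrees, forces in N, time in s.
With the tool pointing down it reaches from about 0.35 to 0.875 m from the base axis. Payload 4.2 kg.
Tool frame: the origin (TCP) lies on the mounting face of the last link; the fingertips stand 182 mm ahead of it and the grasp point (between the pads) lies 164 mm ahead of it (r.tcp_to_grasp is the distance from the TCP to the grasp point, in m); z points along the fingers, y is the line along which they close (so a half turn about z gives the same grasp; the last joint's range is limited). The gripper opens to 87 mm and grips with 3 to 60 N. Pads are 19 mm wide; open, the fingers measure 117 mm over their backs; the gripper's body (75 mm by 190 mm) begins 51 mm behind the grasp point.
Start: joints at [91.593, 22.042, 0.453, 0, -68.411, -14.817], TCP at [0.143, 0.608, 0.405] pointing down, gripper open.
Joint ranges: [-179.83, 179.83], [-69.29, 118.12], [-61.27, 80.66], [-181.25, 117.63], [-171.15, -9.14], [-177.46, 177.46]. Speed limits (degrees/s): [159.86, 159.86, 180, 180, 180, 180].

INTERFACE

Orientations are given as a 3x3 rotation matrix whose columns are the frame's x, y, z axes.
In Python, from station import sense, eyes, r gives the robot as it stands.
- The arm moves only by the tool jog_arm, never from a script. Its argument "increments" is a list of rows, each a list of 4 numbers: the shift along the tool's x, y, z normalised to -1 to 1, where 1 is 0.02 m, then the turn about the tool's z normalised to -1 to 1, where 1 is 0.08 rad. A call has 1 to 10 rows; each row shifts and turns the commanded pose from where the row before left it, along the tool's axes as they then stand; what a row does not reach is not made up. A row lasts 1/10 s, in which the tool goes at most 50 mm and 8.59 degrees, less where a joint would pass 70% of its speed; a pose out of reach is approached as far as the arm can. A call with a number of a shift or a turn outside -1 to 1 is refused whole. A call with a gripper value outside its range is refused whole. "grip" is the finger opening in mm, from 0 to 87, set as the call begins (left out, the last holds). The fingers move at their own pace and stop on an object; the grip force is fixed at half the most. Time passes only in rows, so rows that do not move let the fingers close. It gives the time, the measured TCP pose, the force, the opening and the grip force at its end, in the units of the state.
- sense(): the state, without advancing time (a new reading comes with each control period).
- eyes.capture(name): name is "side" or "top" or "wrist"; returns the picture (400x640x3 uint8, blue, green, red); there is no depth.
- eyes.get_calibration(name): a dict with "camera_matrix" (3x3 intrinsics, pixels), "R" (3x3) and "t" (3): a world point X has camera coordinates R X + t; the wrist camera has in their place "T_tool_cam" (4x4, takes a point from camera to tool coordinates, whose origin is the TCP and whose axes are the flange's). Camera axes: x right, y down, z forward; pixel columns grow to the right and rows downward; lengths in m; the calibration is good to about 2 mm. A picture is of the moment at which its call begins: read the wrist's pose just before it. get_calibration takes no time and is no camera call.
- r.finish_job(): hands the job in; it is judged then, once.
Trained networks look in the newest picture that a camera, given by its name, has taken for a name from the list of things; names that differ only in an ending like _2 or _b are one class to them, and where a whole thing is asked for, a point or a joint stands for the part that bears it (a point fixed in the world has none). Each returns a list of dicts, best first, with "conf" (0 to 1); they miss things now and then, are a little off and sometimes report something else, mostly with a low value. They report only what shows in the picture. A call takes as long as a camera call. They do not tell look-alikes from the thing itself.
- eyes.spot_in(camera, name): "centre" ([x, y, z] in m, in world coordinates, good to about 4 mm: the middle of the surface that is visible of it).
- eyes.outline_of(camera, name): "mask" (400x640 bool, what is visible of it).
The state is a dict: "time_s": time; "joints": joint angles; "joint_velocities": joint speeds; "effort": joint torques, N m; "tcp_pos": TCP position; "ee_rot": TCP orientation; "wrist_force": force on the tool from outside, world axes, zero at the start; "moment": the same for the moment, N m; "gripper_width": opening from 0.0 (shut) to 1.0 (fully open); "gripper_force": force on a finger pad.
Only numpy, scipy, OpenCV 4.12 (cv2) and the standard library are available. Lean on these libraries where they do the work, as an engineer would, in place of code of your own. Each camera call takes 0.05 s, during which the arm holds its last target. There are 200 camera calls.

## Working session

There is one attempt and no reset: what is moved stays moved. The work goes in short steps, Python scripts to look and compute and a tool call to move; the robot and the scene stay as the last step left them, time stands still between calls to the robot, and variables do not carry over. Pictures are saved under pics/ and viewed, at most 14 in all, crops included, and the job is handed in when it is done.

Besides the shell and the picture viewer there is one more tool, called after "Emit:" as name([rows], argument=value, ...), one row to a line, values as JSON. jog_arm: Moves the arm, as the interface text tells. Its arguments: {"type":"object","properties":{"increments":{"type":"array"},"grip":{"type":"number"}},"required":["increments"]}

```bash
mkdir -p pics; ls; python3 - <<'E'
from station import sense, eyes, r
import cv2,numpy as np
for c in ("top","side","wrist"):
    im=eyes.capture(c); cv2.imwrite(f"pics/{c}0.png",im)
    k=eyes.get_calibration(c); print(c,{a:np.round(b,4).tolist() for a,b in k.items()})
for n in ("box0","bookend_rib","cam_lever","tray","lever_tip","jar","flask","model"):
    for c in ("top","side"):
        print(n,c,[(np.round(d["centre"],3).tolist(),round(d["conf"],2)) for d in eyes.spot_in(c,n)])
s=sense();print(s)
E
```

```text
pics
top {'camera_matrix': [[412.5443, 0.0, 323.0981], [0.0, 412.5443, 205.6428], [0.0, 0.0, 1.0]], 'R': [[0.027, -0.9993, 0.0242], [-0.9909, -0.03, -0.1309], [0.1316, -0.0204, -0.9911]], 't': [-0.0306, 0.5419, 1.1515]}
side {'camera_matrix': [[498.3677, 0.0, 324.2604], [0.0, 498.3677, 205.3092], [0.0, 0.0, 1.0]], 'R': [[0.9609, -0.2768, 0.004], [-0.1496, -0.5312, -0.8339], [0.2329, 0.8007, -0.5519]], 't': [-0.5038, 0.1791, 1.1768]}
wrist {'camera_matrix': [[331.7596, 0.0, 317.8702], [0.0, 331.7596, 203.8186], [0.0, 0.0, 1.0]], 'T_tool_cam': [[0.0016, -0.9635, -0.2677, 0.0726], [1.0, 0.0019, -0.0009, 0.0001], [0.0014, -0.2677, 0.9635, 0.0186], [0.0, 0.0, 0.0, 1.0]]}
box0 top [([0.46, 0.278, 0.029], 0.88), ([0.444, 0.138, 0.028], 0.79), ([0.592, 0.256, 0.026], 0.6), ([0.281, 0.257, 0.028], 0.58), ([0.599, 0.14, 0.033], 0.56)]
box0 side [([0.443, 0.115, 0.03], 0.88), ([0.456, 0.256, 0.031], 0.87), ([0.595, 0.243, 0.031], 0.82), ([0.6, 0.124, 0.03], 0.76), ([0.437, -0.053, 0.027], 0.68), ([0.281, 0.244, 0.026], 0.59)]
bookend_rib top [([0.522, -0.218, 0.036], 0.66)]
bookend_rib side [([
[... 851 characters left out ...]
+01]), 'joint_velocities': array([-8.87786959e-02, -4.25070990e-05, -2.92502746e-02,  3.55263976e-02,
       -5.50427911e-02,  1.12971947e-01]), 'effort': array([ 1.68463471e-04, -3.90467191e+01,  1.87624043e+01,  4.22453865e+00,
        1.54761365e-02, -2.33429779e-05]), 'tcp_pos': array([0.14293308, 0.60840123, 0.40477222]), 'ee_rot': array([[ 9.73485907e-01, -2.28746997e-01, -1.94681123e-05],
       [-2.28746996e-01, -9.73485907e-01,  3.11674748e-05],
       [-2.60813992e-05, -2.58878253e-05, -9.99999999e-01]]), 'wrist_force': array([-0.07725867,  0.62493538, -0.44679133]), 'moment': array([-0.0577157 ,  0.00133028, -0.017746  ]), 'gripper_force': 0.0, 'gripper_width': 0.9987899191471337}
```

View pics/top0.png

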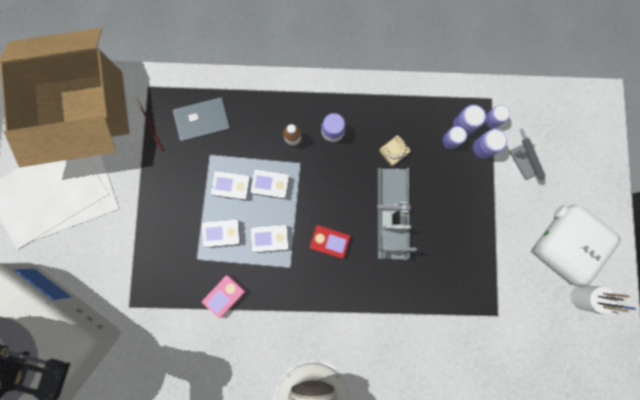

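View pics/side0.png

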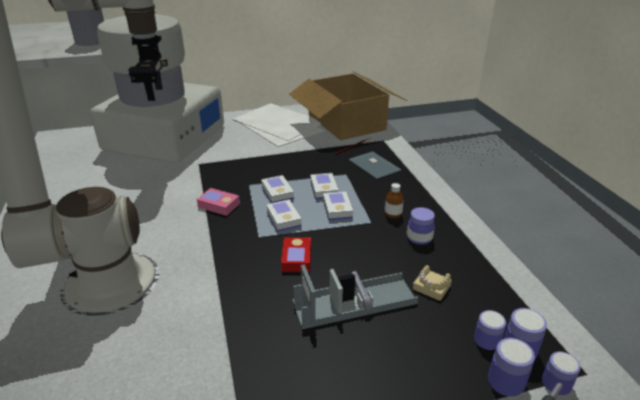

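Top view: four white cartons on the pad at pixels (231,186), (270,184), (221,234) and (269,238). Look-alikes are the pink one at (223,296) and the red one at (330,242), both off the pad, so I leave them alone. The tray's tall end plate is on the robot side (v≈255), so tray +x is roughly world -x. The lever is folded to the left (+y). I'll bring the wrist camera over the pad next.

Emit:
jog_arm([
  [0,0,0,-1],
  [0,0,0,-1],
  [0,0,0,-0.885],
  [1,1,0,0],
  [1,1,0,0],
  [1,1,0,0],
  [1,1,0,0],
  [1,1,0,0],
  [1,1,0,0],
  [1,1,0,0],
], grip=87)

```text
time_s: 1.95
tcp_pos: [0.2836, 0.4675, 0.4049]
ee_rot: [[1.0, 0.0, 0.0], [0.0, -1.0, 0.0], [0.0, -0.0, -1.0]]
wrist_force: [0.2, -0.4, 0.3]
gripper_width: 1.001
gripper_force: 0.0
```

Emit:
jog_arm([
  [1,1,0,0],
  [1,1,0,0],
  [1,1,0,0],
  [1,1,0,0],
  [1,1,0,0],
  [1,1,0,0],
  [1,1,0,0],
  [1,1,0,0],
  [1,1,0,0],
  [1,1,0,0],
])

```text
time_s: 2.95
tcp_pos: [0.4837, 0.2675, 0.4049]
ee_rot: [[1.0, 0.0, 0.0], [0.0, -1.0, 0.0], [0.0, -0.0, -1.0]]
wrist_force: [0.6, 0.1, -0.2]
gripper_width: 0.996
gripper_force: 0.0
```

Emit:
jog_arm([
  [1,1,0,0],
  [1,1,0,0],
  [1,1,0,0],
  [1,0.5,0,0],
  [0,0,0,0],
  [0,0,0,0],
])

```text
time_s: 3.55
tcp_pos: [0.563, 0.1982, 0.4044]
ee_rot: [[1.0, -0.001, -0.001], [-0.001, -1.0, -0.0], [-0.001, 0.0, -1.0]]
wrist_force: [-0.6, -0.8, -0.7]
gripper_width: 0.997
gripper_force: 0.0
```

```bash
cat > h.py <<'E'
from station import sense, eyes, r
import numpy as np, cv2
def st():
    s=sense(); R=s["ee_rot"]; p=s["tcp_pos"]
    return s,R,p,p+R[:,2]*r.tcp_to_grasp,np.degrees(np.arctan2(R[1,0],R[0,0]))
def cap(c,name=None):
    s,R,p,_,_=st(); k=eyes.get_calibration(c); im=eyes.capture(c)
    if c=="wrist":
        T=k["T_tool_cam"]; Rw=R@T[:3,:3]; C=p+R@T[:3,3]
    else: Rw=k["R"].T; C=-Rw@k["t"]
    if name: cv2.imwrite(f"pics/{name}.png",im)
    return im,(np.array(k["camera_matrix"]),Rw,C)
def w(cal,uv,z):
    K,Rw,C=cal; uv=np.atleast_2d(np.asarray(uv,float))
    d=(np.c_[uv,np.ones(len(uv))]@np.linalg.inv(K).T)@Rw.T
    return C+d*((z-C[2])/d[:,2])[:,None]
def px(cal,X):
    K,Rw,C=cal; q=(np.atleast_2d(X)-C)@Rw@K.T; return q[:,:2]/q[:,2:]
def boxes(c,name=None,zt=0.030):
    im,cal=cap(c,name); out=[]
    for d in eyes.outline_of(c,"box0"):
        m=d["mask"].astype(np.uint8)
        cs=max(cv2.findContours(m,0,2)[0],key=cv2.contourArea)
        P=w(cal,cs[:,0,:],zt)[:,:2]
        (cx,cy),(a,b),t=cv2.minAreaRect((P*1000).astype(np.float32))
        if a<b: a,b,t=b,a,t+90
        hsv=cv2.cvtColor(im,cv2.COLOR_BGR2HSV)[m>0]; red=np.mean((hsv[:,1]>60)&((hsv[:,0]>155)|(hsv[:,0]<8)))
        out.append((round(cx),round(cy),round(a),round(b),round((t+90)%180-90,1),round(float(red),2),round(d["conf"],2)))
    return out
def go(x,y,z,yaw):
    "tool-axis units to bring grasp point to x,y,z; yaw turn units first"
    s,R,p,g,yw=st(); d=np.array([x,y,z])-g; a=np.radians(yaw)
    dy=(yw-yaw+180)%360-180
    Rn=np.array([[np.cos(a),np.sin(a),0],[np.sin(a),-np.cos(a),0],[0,0,-1]])
    return "turn %.2f then (at new yaw) shift %s"%(np.radians(dy)/.08,np.round(Rn.T@d/.02,2))
E
python3 - <<'E'
from h import *
s,R,p,g,y=st(); print(s["time_s"],p,g,y,s["joints"].round(1))
print(*boxes("wrist","w1"),sep="\n")
print("top",*boxes("top"),sep="\n")
E
```

```text
3.55 [0.56301226 0.19815059 0.40440103] [0.56288977 0.19811993 0.24090108] -0.057096147759012096 [ 34.9  19.3  -3.7  -0.  -67.   55. ]
(471, 146, 88, 38, -84.1, 0.0, 0.71)
(604, 144, 100, 68, 82.8, 0.0, 0.7)
(597, 257, 101, 71, 83.4, 0.0, 0.62)
(477, 260, 70, 52, -83.2, 0.0, 0.61)
(477, 15, 41, 22, -6.4, 1.0, 0.57)
(524, -152, 93, 19, 14.6, 0.0, 0.44)
top
(600, 110, 71, 47, -0.5, 0.0, 0.77)
(279, 257, 104, 71, -42.4, 0.59, 0.75)
(458, 272, 110, 73, -84.4, 0.0, 0.71)
(444, 133, 104, 71, -83.5, 0.0, 0.69)
(563, 256, 101, 18, -88.2, 0.0, 0.65)
(442, -38, 103, 71, 73.2, 0.66, 0.57)
```

View pics/w1.png

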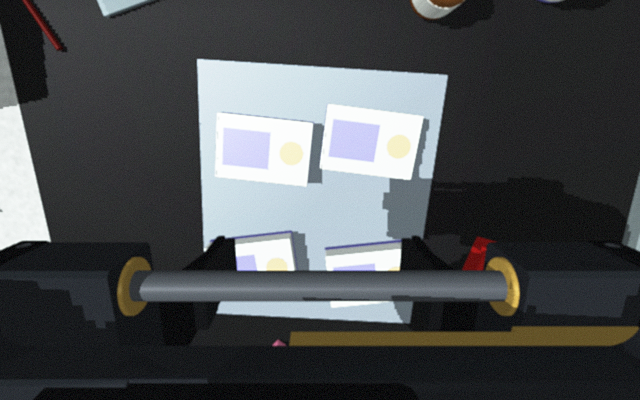

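The wrist view shows all four white cartons: the far pair at (264,149) and (372,143), with the near pair half hidden behind the gripper at (266,262) and (362,270). They lie with their long axis roughly along world y. Next I look at the tray.

Emit:
jog_arm([
  [-0.3,1,-0.2,0],
  [-0.3,1,-0.2,0],
  [-0.3,1,-0.2,0],
  [-0.3,1,-0.2,0],
  [-0.3,1,-0.2,0],
  [-0.3,1,-0.2,0],
  [-0.3,1,-0.2,0],
  [-0.3,1,-0.2,0],
  [-0.3,1,-0.2,0],
  [-0.3,1,-0.2,0],
])

```text
time_s: 4.75
tcp_pos: [0.5021, -0.0034, 0.4452]
ee_rot: [[1.0, -0.0, 0.0], [-0.0, -1.0, 0.0], [0.0, -0.0, -1.0]]
wrist_force: [0.2, -0.0, -0.3]
gripper_width: 1.001
gripper_force: 0.0
```

Emit:
jog_arm([
  [-0.2,1,0,0],
  [-0.2,1,0,0],
  [-0.2,1,0,0],
  [0,1,0,0],
  [0,1,0,0],
  [0,1,0,0],
  [0,1,0,0],
  [0,1,0,0],
  [0,1,0,0],
  [0,1,0,0],
])

```text
time_s: 5.75
tcp_pos: [0.49, -0.2033, 0.445]
ee_rot: [[1.0, -0.001, 0.0], [-0.001, -1.0, -0.0], [0.0, 0.0, -1.0]]
wrist_force: [0.6, 0.4, -0.5]
gripper_width: 1.002
gripper_force: 0.0
```

Emit:
jog_arm([
  [0,1,0,0],
  [0,0.4,0,0],
  [0,0,0,0],
  [0,0,0,0],
])

```text
time_s: 6.15
tcp_pos: [0.4906, -0.2296, 0.4448]
ee_rot: [[1.0, -0.0, -0.0], [-0.0, -1.0, 0.0], [-0.0, -0.0, -1.0]]
wrist_force: [-0.0, 0.5, 0.5]
gripper_width: 1.003
gripper_force: 0.0
```

```bash
python3 - <<'E'
from h import *
s,R,p,g,y=st(); print(s["time_s"],p,g,y,s["joints"].round(1))
im,cal=cap("wrist","w2"); cv2.imwrite("pics/w2b.png",cv2.resize(im[:,120:520],None,fx=2,fy=2)[:600])
for n in ("bookend_rib","cam_lever","lever_tip","tray","row_start","bookend_face"):
    print(n,[(np.round(d["centre"],3).tolist(),round(d["conf"],2)) for d in eyes.spot_in("wrist",n)])
E
```

```text
6.15 [ 0.49059139 -0.22955394  0.44477455] [ 0.49058144 -0.22951123  0.28127456] -0.0194678106835968 [ -7.9  12.4  -7.5  -0.  -70.1  97.9]
bookend_rib [([0.517, -0.227, 0.038], 0.97)]
cam_lever [([0.519, -0.226, 0.038], 0.67), ([0.546, -0.22, 0.039], 0.61)]
lever_tip [([0.546, -0.219, 0.04], 0.86)]
tray [([0.543, -0.219, 0.012], 0.96)]
row_start [([0.542, -0.223, 0.006], 0.91)]
bookend_face [([0.521, -0.223, 0.038], 0.84)]
```

View pics/w2b.png

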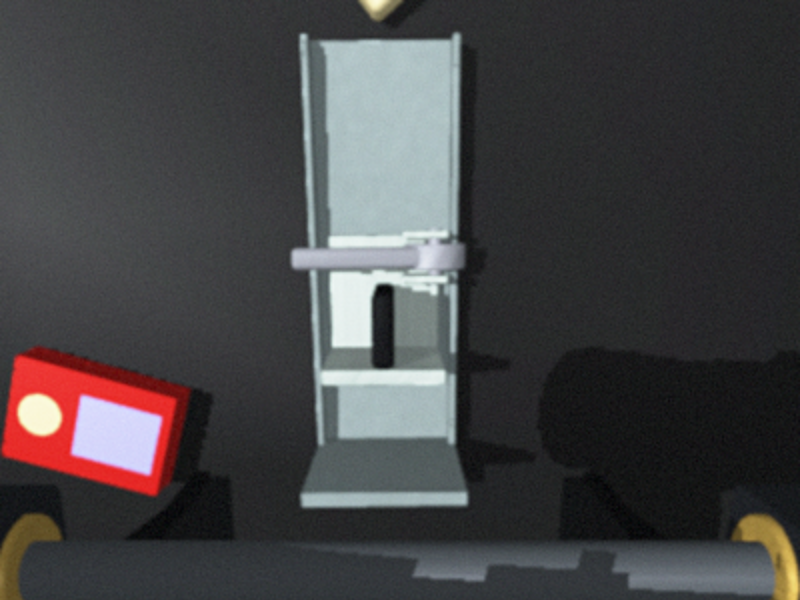

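```bash
python3 - <<'E'
from h import *
im,cal=cap("wrist")
f=lambda u,v:(120+u/2,v/2)
for n,pt,z in [("wallL far",(301,37),.02),("wallL near",(318,443),.02),("wallR far",(461,37),.02),("wallR near",(456,440),.02),
 ("EPtop inL",(304,492),.1),("EPtop inR",(466,489),.1),("EPtop outL",(301,506),.1),("EPtop outR",(468,504),.1),
 ("EPfootL",(323,445),.006),("EPfootR",(456,445),.006),
 ("BEtop frontL",(321,384),.082),("BEtop frontR",(444,384),.082),("BEtop backL",(323,374),.082),("BEtop backR",(443,372),.082),
 ("rib top front",(382,367),.082),("rib top back",(383,284),.082),
 ("levertip",(292,258),.047),("lever mid",(370,258),.047)]:
    print(n,(w(cal,f(*pt),z)[0]*1000).round(1))
E
```

```text
wallL far [ 662.5 -176.    20. ]
wallL near [ 427.2 -178.6   20. ]
wallR far [ 662.7 -264.1   20. ]
wallR near [ 429.5 -267.6   20. ]
EPtop inL [ 426.7 -180.3  100. ]
EPtop inR [ 428.7 -266.   100. ]
EPtop outL [ 418.7 -178.5  100. ]
EPtop outR [ 420.1 -267.3  100. ]
EPfootL [ 421.1 -180.2    6. ]
EPfootR [ 421.4 -269.     6. ]
BEtop frontL [ 481.2 -188.9   82. ]
BEtop frontR [ 481.4 -254.4   82. ]
BEtop backL [ 486.6 -190.1   82. ]
BEtop backR [ 487.9 -253.8   82. ]
rib top front [ 490.5 -221.4   82. ]
rib top back [ 533.9 -222.1   82. ]
levertip [ 545.  -170.6   47. ]
lever mid [ 545.2 -214.1   47. ]
```

The wrist picture shows the tray clearly:
- End plate inner edge at crop row 492.
- Bookend top at row 384, so about 54 mm clear.
- Black rib at u≈382.
- Lever across row 258, with its tip at u=292.

All the sizes agree: width 88, plate 66, lever tip at tray y -51. Next I turn to yaw -90 over the lever tip.

Emit:
jog_arm([
  [0.9,-0.86,0,0],
  [0.9,-0.86,0,0],
  [0.92,-0.86,0,0],
  [0,0,0,1],
  [0,0,0.5,1],
  [0,0,0.5,1],
  [0,0,0.5,1],
  [0,0,0.5,1],
  [0,0,0.5,1],
  [0,0,0.5,1],
], grip=40)

```text
time_s: 7.55
tcp_pos: [0.5454, -0.1778, 0.3843]
ee_rot: [[0.846, -0.534, -0.0], [-0.534, -0.846, 0.0], [-0.0, 0.0, -1.0]]
wrist_force: [0.0, -0.4, -0.1]
gripper_width: 0.458
gripper_force: 0.0
```

Emit:
jog_arm([
  [0,0,0.5,1],
  [0,0,0.5,1],
  [0,0,0.5,1],
  [0,0,0.5,1],
  [0,0,0.5,1],
  [0,0,0.5,1],
  [0,0,0.5,1],
  [0,0,0.5,1],
  [0,0,0.5,1],
  [0,0,0.5,1],
])

```text
time_s: 8.55
tcp_pos: [0.5455, -0.1778, 0.2844]
ee_rot: [[0.206, -0.978, 0.0], [-0.978, -0.206, -0.0], [0.0, -0.0, -1.0]]
wrist_force: [0.1, -0.3, 0.1]
gripper_width: 0.46
gripper_force: 0.0
```

Emit:
jog_arm([
  [0,0,0.5,1],
  [0,0,0.5,1],
  [0,0,0,0.635],
  [0,0,0,0],
  [0,0,0,0],
])

```text
time_s: 9.05
tcp_pos: [0.5456, -0.1779, 0.2649]
ee_rot: [[0.001, -1.0, 0.001], [-1.0, -0.001, -0.0], [0.0, -0.001, -1.0]]
wrist_force: [0.3, -0.3, -0.4]
gripper_width: 0.459
gripper_force: 0.0
```

```bash
python3 - <<'E'
from h import *
s,R,p,g,y=st(); print(s["time_s"],g,y,s["joints"].round(1),s["gripper_width"])
print(go(.545,-.178,.049,-90))
E
```

```text
9.05 [ 0.54564865 -0.17791531  0.10144604] -89.91866370735808 [ -1.9  25.  -17.2   0.  -47.8   2. ] 0.4585423862702419
turn 0.02 then (at new yaw) shift [0.   0.03 2.62]
```

Emit:
jog_arm([
  [0,0,0.8,0],
  [0,0,0.8,0],
  [0,0,0.88,0],
  [0,0,0,0],
  [0,0,0,0],
])

```text
time_s: 9.55
tcp_pos: [0.5456, -0.178, 0.2155]
ee_rot: [[0.001, -1.0, 0.0], [-1.0, -0.001, -0.0], [0.0, -0.0, -1.0]]
wrist_force: [1.2, 0.3, -0.1]
gripper_width: 0.457
gripper_force: 0.0
```

Emit:
jog_arm([
  [0,0,0,0],
  [0,0,0,0],
  [0,0,0,0],
  [0,0,0,0],
  [0,0,0,0],
  [0,0,0,0],
], grip=0)

```text
time_s: 10.15
tcp_pos: [0.5452, -0.178, 0.2154]
ee_rot: [[0.0, -1.0, -0.0], [-1.0, -0.0, -0.0], [0.0, 0.0, -1.0]]
wrist_force: [-1.5, 1.0, 2.1]
gripper_width: 0.13
gripper_force: 30.0
```

Emit:
jog_arm([
  [0.08,0,-0.36,0],
  [0.08,0,-0.36,0],
  [0.15,0,-0.34,0],
  [0.15,0,-0.34,0],
  [0.21,0,-0.3,0],
  [0.21,0,-0.3,0],
  [0,0,0,0],
])

```text
time_s: 10.85
tcp_pos: [0.5451, -0.1964, 0.256]
ee_rot: [[-0.001, -1.0, 0.0], [-1.0, 0.001, -0.0], [0.0, -0.0, -1.0]]
wrist_force: [-0.7, -0.9, -3.4]
gripper_width: 0.133
gripper_force: 30.0
```

Emit:
jog_arm([
  [0.27,0,-0.25,0],
  [0.27,0,-0.25,0],
  [0.31,0,-0.19,0],
  [0.32,0,-0.19,0],
  [0.35,0,-0.13,0],
  [0.35,0,-0.13,0],
  [0.27,0,-0.05,0],
  [0.28,0,-0.05,0],
  [0,0,0,0],
  [0,0,0,0],
])

```text
time_s: 11.85
tcp_pos: [0.5455, -0.2444, 0.2805]
ee_rot: [[0.0, -1.0, 0.001], [-1.0, -0.0, -0.001], [0.001, -0.001, -1.0]]
wrist_force: [-2.0, 1.7, 1.3]
gripper_width: 0.134
gripper_force: 30.0
```

Emit:
jog_arm([
  [0,0,0,0],
  [0,0,0,0],
  [0,0,0,0],
  [0,0,-1,0],
  [0,0,-1,0],
  [0,0,-1,0],
  [0,0,0,0],
], grip=40)

```text
time_s: 12.55
tcp_pos: [0.5463, -0.2443, 0.3433]
ee_rot: [[0.001, -1.0, 0.007], [-1.0, -0.001, -0.002], [0.002, -0.007, -1.0]]
wrist_force: [-0.1, 0.5, 0.3]
gripper_width: 0.457
gripper_force: 0.0
```

```bash
python3 - <<'E'
from h import *
s,R,p,g,y=st(); print(s["time_s"],g,y,s["joints"].round(1),s["gripper_width"])
print(go(.509,-.2218,g[2],0))
cap("side","s1"); im,_=cap("top"); cv2.imwrite("pics/t1.png",cv2.resize(im[140:290,340:460],None,fx=4,fy=4))
E
```

```text
12.55 [ 0.54745612 -0.24468793  0.17977854] -89.94962187830988 [ -8.6  22.2  -8.6   0.1 -58.7   8.6] 0.4567753801892369
turn -19.62 then (at new yaw) shift [-1.92 -1.14  0.  ]
```

View pics/s1.png

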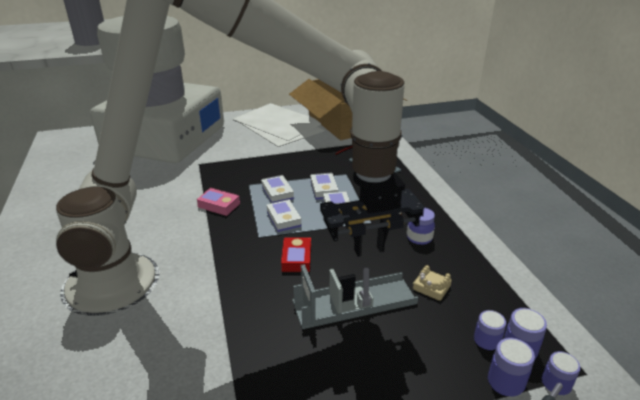

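The lever stands upright at (367,283), so the bookend is free. Now I turn back to yaw 0 and pinch the rib.

Emit:
jog_arm([
  [0,0,0,-1],
  [0,0,0,-1],
  [0,0,0,-1],
  [0,0,0,-1],
  [0,0,0,-1],
  [0,0,0,-1],
  [0,0,0,-1],
  [0,0,0,-1],
  [0,0,0,-1],
  [0,0,0,-1],
])

```text
time_s: 13.65
tcp_pos: [0.5451, -0.2439, 0.3383]
ee_rot: [[0.72, -0.694, -0.003], [-0.694, -0.72, 0.001], [-0.002, 0.001, -1.0]]
wrist_force: [-0.5, 0.4, -0.2]
gripper_width: 0.458
gripper_force: 0.0
```

Emit:
jog_arm([
  [0,0,0,-1],
  [0,0,0,-1],
  [0,0,0,-1],
  [0,0,0,-1],
  [0,0,0,-1],
  [0,0,0,-1],
  [0,0,0,-1],
  [0,0,0,-1],
  [0,0,0,-1],
  [0,0,0,-0.62],
])

```text
time_s: 14.65
tcp_pos: [0.5451, -0.2439, 0.3382]
ee_rot: [[1.0, 0.001, -0.003], [0.001, -1.0, 0.001], [-0.003, -0.001, -1.0]]
wrist_force: [-0.6, 0.4, 0.8]
gripper_width: 0.461
gripper_force: 0.0
```

Emit:
jog_arm([
  [-0.95,-0.57,0,0],
  [-0.95,-0.57,0,0],
  [0,0,0.9,0],
  [0,0,0.9,0],
  [0,0,0.9,0],
  [0,0,0.9,0],
  [0,0,0.9,0],
  [0,0,0.8,0],
  [0,0,0,0],
])

```text
time_s: 15.55
tcp_pos: [0.506, -0.2209, 0.2305]
ee_rot: [[1.0, -0.002, -0.007], [-0.002, -1.0, 0.001], [-0.007, -0.001, -1.0]]
wrist_force: [0.6, -0.6, -0.4]
gripper_width: 0.461
gripper_force: 0.0
```

Emit:
jog_arm([
  [0,0,0,0],
  [0,0,0,0],
  [0,0,0,0],
  [0,0,0,0],
  [0,0,0,0],
], grip=0)

```text
time_s: 16.05
tcp_pos: [0.5075, -0.2219, 0.2346]
ee_rot: [[1.0, 0.0, 0.001], [0.0, -1.0, -0.002], [0.001, 0.002, -1.0]]
wrist_force: [0.2, -4.9, 0.0]
gripper_width: 0.136
gripper_force: 30.0
```

Emit:
jog_arm([
  [0.5,0,0,0],
  [0.5,0,0,0],
  [0.5,-0.02,0,0],
  [0.5,0,0,0],
  [0.5,-0.02,0,0],
  [0.5,0,0,0],
  [0.5,-0.02,0,0],
  [0.5,0,0,0],
  [0.5,0,0,0],
  [0.2,0,0,0],
])

```text
time_s: 17.05
tcp_pos: [0.6027, -0.2209, 0.2347]
ee_rot: [[1.0, -0.0, 0.002], [-0.0, -1.0, -0.002], [0.002, 0.002, -1.0]]
wrist_force: [-1.9, -5.6, 3.2]
gripper_width: 0.136
gripper_force: 30.0
```

Emit:
jog_arm([
  [0.1,0,0,0],
  [0,0,0,0],
  [0,0,0,0],
])

```text
time_s: 17.35
tcp_pos: [0.6039, -0.2209, 0.2346]
ee_rot: [[1.0, -0.0, 0.001], [-0.0, -1.0, -0.002], [0.001, 0.002, -1.0]]
wrist_force: [-1.8, -5.5, 2.7]
gripper_width: 0.135
gripper_force: 30.0
```

Emit:
jog_arm([
  [0,0,0,0],
  [0,0,0,0],
  [0,0,-0.5,0],
  [0,0,-1,0],
  [0,0,-1,0],
  [0,0,-1,0],
  [0,0,-1,0],
  [0,0,-1,0],
  [0,0,-1,0],
  [0,0,0,0],
], grip=40)

```text
time_s: 18.35
tcp_pos: [0.6041, -0.2198, 0.3682]
ee_rot: [[1.0, -0.0, 0.008], [-0.0, -1.0, -0.002], [0.008, 0.002, -1.0]]
wrist_force: [0.3, 0.8, -0.4]
gripper_width: 0.459
gripper_force: 0.0
```

```bash
python3 - <<'E'
from h import *
s,R,p,g,y=st(); print(s["time_s"],g,y,s["joints"].round(1),s["gripper_width"])
print("top",*boxes("top"),sep="\n")
print("side",*boxes("side"),sep="\n")
print(go(.460,.220,.28,0))
E
```

```text
18.35 [ 0.60537509 -0.22008278  0.20471346] -0.023678690265062967 [ -5.6  25.1  -0.1   0.  -64.3  95.6] 0.4588775345195862
top
(602, 141, 102, 72, 82.9, 0.0, 0.96)
(595, 253, 105, 72, 83.5, 0.0, 0.83)
(445, 134, 97, 68, -87.2, 0.0, 0.81)
(456, 273, 105, 71, -82.5, 0.0, 0.81)
(281, 256, 104, 70, -41.0, 0.62, 0.76)
(453, 8, 70, 21, -7.8, 0.81, 0.59)
side
(454, 253, 134, 78, -84.8, 0.0, 0.98)
(435, -55, 128, 71, 75.3, 0.71, 0.95)
(590, 236, 137, 71, 82.7, 0.0, 0.67)
(277, 236, 121, 102, -39.8, 0.77, 0.62)
(442, 118, 140, 81, -84.1, 0.0, 0.59)
(623, -209, 152, 99, 71.2, 0.0, 0.44)
turn -0.02 then (at new yaw) shift [ -7.14 -21.98  -4.04]
```

The bookend is drawn back and the four cartons on the pad are unmoved. Next I go to the far carton at about (0.603, 0.143) and grasp its +y end.

Emit:
jog_arm([
  [0,-1,0,0],
  [0,-1,0,0],
  [0,-1,0,0],
  [0,-1,0,0],
  [0,-1,0,0],
  [0,-1,0,0],
  [0,-1,0,0],
  [0,-1,0,0],
  [0,-1,0,0],
  [0,-1,0,0],
], grip=87)

```text
time_s: 19.55
tcp_pos: [0.6034, -0.0192, 0.3625]
ee_rot: [[1.0, -0.001, -0.003], [-0.001, -1.0, -0.0], [-0.003, 0.0, -1.0]]
wrist_force: [0.6, 0.4, 1.1]
gripper_width: 0.999
gripper_force: 0.0
```

Emit:
jog_arm([
  [0,-1,0,0],
  [0,-1,0,0],
  [0,-1,0,0],
  [0,-1,0,0],
  [0,-1,0,0],
  [0,-1,0,0],
  [0,-1,0,0],
  [0,-1,0,0],
  [0,-1,0,0],
  [0.1,-1,0,0],
])

```text
time_s: 20.55
tcp_pos: [0.6057, 0.1813, 0.3635]
ee_rot: [[1.0, -0.001, -0.001], [-0.001, -1.0, -0.0], [-0.001, 0.0, -1.0]]
wrist_force: [0.2, -0.5, -0.4]
gripper_width: 1.002
gripper_force: 0.0
```

Emit:
jog_arm([
  [0,0,0,-1],
  [0,0,0,-1],
  [0,0,0,-1],
  [0,0,0,-1],
  [0,0,0,-1],
  [0,0,0,-1],
  [0,0,0,-1],
  [0,0,0,-1],
  [0,0,0,-1],
  [0,0,0,-1],
])

```text
time_s: 21.55
tcp_pos: [0.606, 0.1807, 0.3637]
ee_rot: [[0.695, 0.719, -0.0], [0.719, -0.695, -0.0], [-0.0, -0.0, -1.0]]
wrist_force: [-0.2, 0.5, 0.2]
gripper_width: 0.999
gripper_force: 0.0
```

Emit:
jog_arm([
  [0,0,0.8,-1],
  [0,0,0.8,-1],
  [0,0,0.8,-1],
  [0,0,0.8,-1],
  [0,0,0.8,-1],
  [0,0,0.8,-1],
  [0,0,0.8,-1],
  [0,0,0.8,-1.0],
  [0,0,0,-0.06],
  [0,0,0,0],
])

```text
time_s: 22.55
tcp_pos: [0.6061, 0.1805, 0.2359]
ee_rot: [[0.128, 0.992, -0.0], [0.992, -0.128, -0.0], [-0.0, -0.0, -1.0]]
wrist_force: [0.2, -0.1, -0.1]
gripper_width: 0.996
gripper_force: 0.0
```

```bash
python3 - <<'E'
from h import *
s,R,p,g,y=st(); print(s["time_s"],g,y,s["joints"].round(1),s["gripper_width"])
print(go(.608,.1825,.024,82.8))
im,cal=cap("wrist","w3")
E
```

```text
22.55 [0.60613341 0.18043954 0.07240295] 82.65250890362682 [ 31.2  31.7 -10.    0.  -48.3 141.4] 0.9960503429571997
turn -0.03 then (at new yaw) shift [0.11 0.08 2.42]
```

View pics/w3.png

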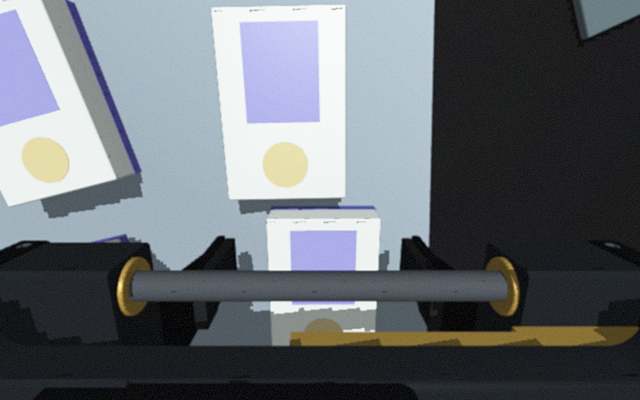

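The gripped carton lies centred between the fingers (267–380 against finger tips at 235 and 402). I descend, grip and lift to see whether it swings.

Emit:
jog_arm([
  [0.1,0.08,0.8,0],
  [0,0,0.8,0],
  [0,0,0.8,0],
  [0,0,0,0],
  [0,0,0,0],
])

```text
time_s: 23.1
tcp_pos: [0.6078, 0.1818, 0.1878]
ee_rot: [[0.127, 0.992, -0.0], [0.992, -0.127, -0.0], [-0.0, -0.0, -1.0]]
wrist_force: [0.2, 0.4, 0.9]
gripper_width: 1.002
gripper_force: 0.0
```

Emit:
jog_arm([
  [0,0,0,0],
  [0,0,0,0],
  [0,0,0,0],
  [0,0,0,0],
  [0,0,-0.4,0],
  [0,0,-0.5,0],
  [0,0,-0.5,0],
  [0,0,-0.5,0],
  [0,0,-0.5,0],
  [0,0,-0.5,0],
], grip=0)

```text
time_s: 24.1
tcp_pos: [0.6076, 0.1817, 0.247]
ee_rot: [[0.127, 0.992, 0.0], [0.992, -0.127, 0.0], [0.0, 0.0, -1.0]]
wrist_force: [0.0, -0.9, -2.1]
gripper_width: 0.775
gripper_force: 29.9
```

Emit:
jog_arm([
  [0,0,-0.5,0],
  [0,0,-0.5,0],
  [0,0,-0.5,0],
  [0,0,-0.5,0],
  [0,0,-0.5,0],
  [0,0,-0.5,0],
  [0,0,-0.5,0],
  [0,0,0,0],
])

```text
time_s: 24.9
tcp_pos: [0.6081, 0.1819, 0.318]
ee_rot: [[0.127, 0.992, 0.003], [0.992, -0.127, 0.001], [0.002, 0.003, -1.0]]
wrist_force: [-0.5, -0.4, -1.8]
gripper_width: 0.776
gripper_force: 29.9
```

```bash
python3 - <<'E'
from h import *
s,R,p,g,y=st(); print(s["time_s"],g,y,s["joints"].round(1),s["gripper_width"],s["wrist_force"],s["moment"])
im,cal=cap("side"); u,v=px(cal,g)[0].astype(int); print(u,v)
cv2.imwrite("pics/s3.png",cv2.resize(im[max(v-90,0):v+110,u-130:u+130],None,fx=3,fy=3))
E
```

```text
24.9 [0.60867825 0.18214085 0.15450053] 82.73104121835127 [ 31.2  26.9  -4.9   0.  -58.  141.5] 0.7764924329264054 [-0.4817192  -0.40628224 -1.77729303] [ 0.03459454 -0.20583384  0.01168893]
335 155
```

View pics/s3.png

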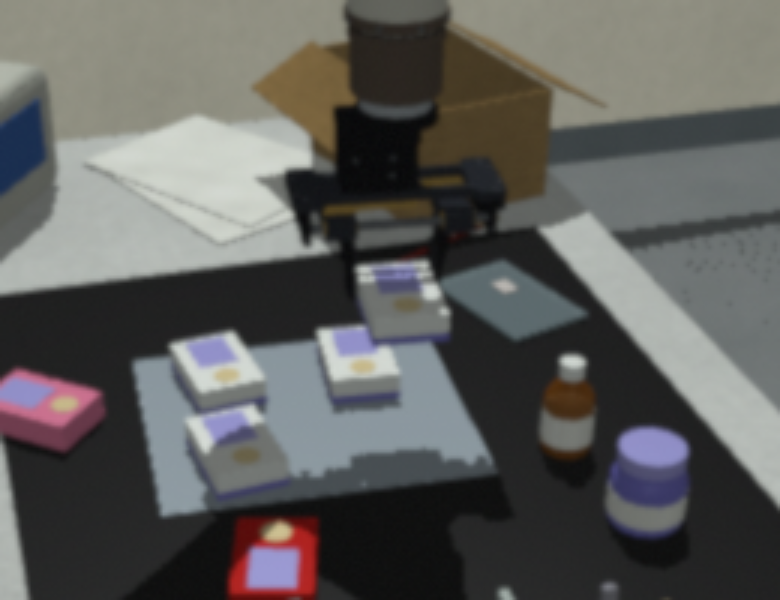

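The carton is held, with its label face tilted at (400,300) in the crop. I fit the tilt by matching silhouettes.

```bash
cat >> h.py <<'E'
def held(c,along,s=-1,save=None):
    """tilt of held box: length axis from grasp runs horizontally s*tool x, drooping by phi; along=dist grasp->near end"""
    im,cal=cap(c,save); _,R,p,g,yw=st(); u0,v0=px(cal,g)[0]
    best=[]
    ms=[d["mask"] for d in eyes.outline_of(c,"box0")]
    for m in ms:
        for ph in range(-10,121,3):
          for dz in (0.0,-.004):
            a=np.radians(ph); X=s*np.cos(a)*R[:,0]+np.array([0,0,-np.sin(a)]); Y=R[:,1]; Z=np.cross(X,Y); Z*=np.sign(Z[2]+1e-9) if ph<90 else 1
            c0=g+X*(0.05-along)+np.array([0,0,dz])
            P=[c0+i*.05*X+j*.034*Y+k*.014*Z for i in(-1,1) for j in(-1,1) for k in(-1,1)]
            q=cv2.convexHull(px(cal,P).astype(np.float32)).astype(np.int32)
            t=np.zeros(m.shape,np.uint8); cv2.fillConvexPoly(t,q,1); t=t>0
            best.append((round(float((t&m).sum()/(t|m).sum()),3),ph,dz))
    return sorted(best,reverse=True)[:6]
E
python3 - <<'E'
from h import *
for c in ("side","top"): print(c,held(c,.010))
E
```

```text
side [(0.863, 2, -0.004), (0.848, 5, -0.004), (0.831, 5, 0.0), (0.817, -1, -0.004), (0.811, 8, -0.004), (0.81, 8, 0.0)]
top [(0.616, 11, 0.0), (0.615, 11, -0.004), (0.613, 14, 0.0), (0.613, 14, -0.004), (0.61, 17, -0.004), (0.607, 8, -0.004)]
```

The pads hold the carton nearly level (about 3° droop), so it won't swing by gravity. My plan is to regrasp it nearer the middle, 40 mm from the +y end. Then I roll it upright in the pads by pressing its underside on the end plate's outer top edge.

Emit:
jog_arm([
  [0,0,1,0],
  [0,0,1,0],
  [0,0,1,0],
  [0,0,1,0],
  [0,0,1,0],
  [0,0,0.8,0],
  [0,0,0.5,0],
  [0,0,0.15,0],
  [0,0,0,0],
  [0,0,0,0],
])

```text
time_s: 26.15
tcp_pos: [0.6072, 0.1815, 0.1879]
ee_rot: [[0.126, 0.992, -0.002], [0.992, -0.126, -0.001], [-0.002, -0.002, -1.0]]
wrist_force: [-4.4, 0.3, 5.6]
gripper_width: 0.785
gripper_force: 30.0
```

Emit:
jog_arm([
  [0,0,0,0],
  [0,0,0,0],
  [0,0,0,0],
  [0,0,0,0],
  [-0.5,0,0,0],
  [-0.5,0,0,0],
  [-0.5,0,0.08,0],
  [0,0,0,0],
  [0,0,0,0],
], grip=87)

```text
time_s: 27.05
tcp_pos: [0.6039, 0.1513, 0.1854]
ee_rot: [[0.128, 0.992, 0.0], [0.992, -0.128, -0.0], [-0.0, 0.0, -1.0]]
wrist_force: [-0.3, -0.2, 1.0]
gripper_width: 1.0
gripper_force: 0.0
```

Emit:
jog_arm([
  [0,0,0,0],
  [0,0,0,0],
  [0,0,0,0],
  [0,0,0,0],
  [0,0,0,0],
], grip=0)

```text
time_s: 27.55
tcp_pos: [0.6039, 0.1522, 0.1853]
ee_rot: [[0.127, 0.992, 0.0], [0.992, -0.127, 0.0], [0.0, 0.0, -1.0]]
wrist_force: [-0.7, 0.8, -0.5]
gripper_width: 0.779
gripper_force: 30.0
```

```bash
python3 - <<'E'
from h import *
s,R,p,g,y=st(); print(s["time_s"],g,y,s["joints"].round(1),s["gripper_width"],s["wrist_force"],s["moment"])
print("to start",go(.387,-.2232,.180,0.8))
im,cal=cap("wrist")
for d in eyes.outline_of("wrist","box0"): print(np.argwhere(d["mask"]).mean(0).round(), d["mask"].sum(),d["conf"])
E
```

```text
27.55 [0.60387537 0.15224969 0.02184678] 82.72604734872668 [ 29.   34.7 -13.7  -0.  -41.6 143.7] 0.7791653708386863 [-0.7026698   0.81422402 -0.51267095] [0.17179288 0.02887088 0.05421679]
to start turn 17.87 then (at new yaw) shift [-11.1   18.62  -7.91]
[234.  39.] 1471 0.84
[ 79. 266.] 28622 0.65
[84. 26.] 7054 0.56
[248. 317.] 18251 0.55
```

Emit:
jog_arm([
  [0,0,-0.6,0],
  [0,0,-1,0],
  [0,0,-0.5,1],
  [0,0,-0.5,1],
  [0,0,-0.5,1],
  [0,0,-0.5,1],
  [0,0,-0.5,1],
  [0,0,-0.5,1],
  [0,0,-0.5,1],
  [0,0,-0.5,1],
])

```text
time_s: 28.65
tcp_pos: [0.6036, 0.1517, 0.2981]
ee_rot: [[0.697, 0.717, -0.0], [0.717, -0.697, -0.0], [-0.0, -0.0, -1.0]]
wrist_force: [0.3, 0.5, -2.3]
gripper_width: 0.777
gripper_force: 30.0
```

Emit:
jog_arm([
  [0,0,-0.5,1],
  [0,0,-0.5,1],
  [0,0,-0.5,1],
  [0,0,-0.5,1],
  [0,0,0,1],
  [0,0,0,1],
  [0,0,0,1],
  [0,0,0,1],
  [0,0,0,1],
  [0,0,0,0.87],
])

```text
time_s: 29.65
tcp_pos: [0.6035, 0.1517, 0.3376]
ee_rot: [[1.0, 0.011, -0.001], [0.011, -1.0, -0.0], [-0.001, 0.0, -1.0]]
wrist_force: [-0.8, -0.2, -2.5]
gripper_width: 0.781
gripper_force: 30.0
```

Emit:
jog_arm([
  [-0.58,1,0,0],
  [-0.58,1,0,0],
  [-0.58,1,0,0],
  [-0.58,1,0,0],
  [-0.58,1,0,0],
  [-0.58,1,0,0],
  [-0.58,1,0,0],
  [-0.58,1,0,0],
  [-0.58,1,0,0],
  [-0.58,1,0,0],
])

```text
time_s: 30.65
tcp_pos: [0.4897, -0.0508, 0.3377]
ee_rot: [[1.0, 0.014, 0.0], [0.014, -1.0, 0.0], [0.0, -0.0, -1.0]]
wrist_force: [1.1, -1.6, -1.8]
gripper_width: 0.776
gripper_force: 30.0
```

Emit:
jog_arm([
  [-0.6,1,0,0],
  [-0.6,1,0,0],
  [-0.6,1,0,0],
  [-0.6,1,0,0],
  [-0.6,1,0,0],
  [-0.6,1,0,0],
  [-0.6,1,0,0],
  [-0.6,1,0,0],
  [-0.5,0.6,0,0],
  [0,0,0,0],
])

```text
time_s: 31.65
tcp_pos: [0.3855, -0.2242, 0.3375]
ee_rot: [[1.0, 0.011, -0.0], [0.011, -1.0, 0.0], [-0.0, -0.0, -1.0]]
wrist_force: [-0.3, 0.6, -2.3]
gripper_width: 0.78
gripper_force: 30.0
```

```bash
python3 - <<'E'
from h import *
s,R,p,g,y=st(); print(s["time_s"],g,y,s["joints"].round(1),s["gripper_width"],s["wrist_force"],s["moment"])
print("to start",go(.386,-.2232,.125,0.8))
print(held("side",.04,1))
E
```

```text
31.65 [ 0.38539733 -0.22418857  0.1740278 ] 0.6366190730912886 [ -9.2   8.4 -29.3  -0.  -52.4  99.8] 0.7803040092281833 [-0.25683943  0.56333829 -2.30682688] [-0.00593002 -0.04161679 -0.00658818]
to start turn -0.04 then (at new yaw) shift [ 0.03 -0.05  2.45]
[(0.22, 5, -0.004), (0.213, 8, -0.004), (0.205, 17, -0.004), (0.205, 2, -0.004), (0.205, -4, -0.004), (0.204, 11, -0.004)]
```

Emit:
jog_arm([
  [0,0,0.9,0],
  [0,0,0.9,0],
  [0.05,-0.05,0.8,0],
  [0,0,0.1,0],
  [-0.1,0,0.22,0],
  [-0.1,0,0.23,0],
  [-0.04,0,0.24,0],
  [-0.04,0,0.24,0],
  [0,0,0,0],
  [0,0,0,0],
])

```text
time_s: 32.75
tcp_pos: [0.3838, -0.2221, 0.2664]
ee_rot: [[1.0, 0.015, 0.005], [0.015, -1.0, -0.001], [0.005, 0.001, -1.0]]
wrist_force: [0.7, 1.7, 3.9]
gripper_width: 0.781
gripper_force: 30.0
```

```bash
python3 - <<'E'
from h import *
s,R,p,g,y=st(); print(s["time_s"],g,y,s["gripper_width"],s["wrist_force"],s["moment"])
im,cal=cap("side"); u,v=px(cal,g)[0].astype(int)
cv2.imwrite("pics/s4.png",cv2.resize(im[max(v-80,0):v+80,u-100:u+110],None,fx=3.5,fy=3.5))
E
```

```text
32.75 [ 0.38460585 -0.22226618  0.10285862] 0.8865654807130853 0.7806235966594433 [0.68354003 1.65855217 3.91661656] [ 0.24849062 -0.4522445  -0.0083325 ]
```

View pics/s4.png

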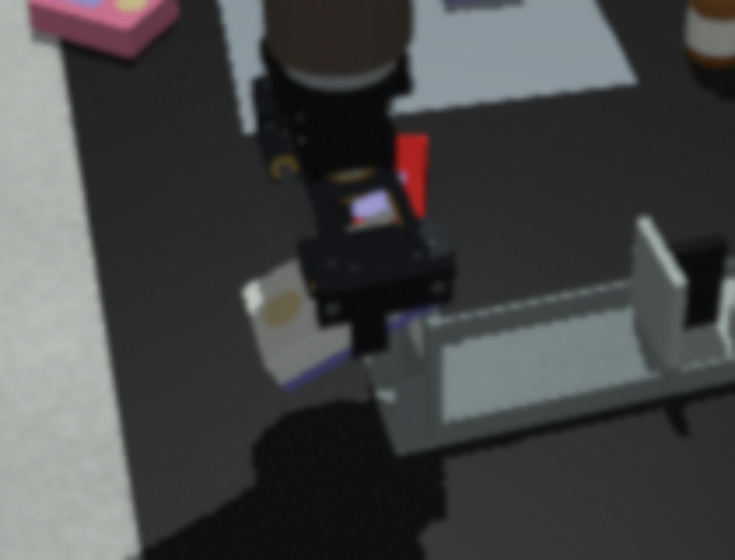

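The carton pitches in the pads about the end-plate edge, with its low end at (285,385) in the crop, and the forces are small. I continue the roll to vertical.

Emit:
jog_arm([
  [0,0,0.25,0],
  [0.0,0,0.25,0],
  [0.08,0,0.23,0],
  [0.08,0,0.23,0],
  [0.14,0,0.2,0],
  [0.15,0,0.2,0],
  [0.19,0,0.16,0],
  [0.19,0,0.16,0],
  [0,0,0,0],
  [0,0,0,0],
])

```text
time_s: 33.8
tcp_pos: [0.3968, -0.2222, 0.2311]
ee_rot: [[1.0, 0.013, -0.007], [0.013, -1.0, 0.001], [-0.007, -0.001, -1.0]]
wrist_force: [-6.9, -1.8, 6.0]
gripper_width: 0.785
gripper_force: 30.0
```

```bash
python3 - <<'E'
from h import *
s,R,p,g,y=st(); print(s["time_s"],g,y,s["gripper_width"],s["wrist_force"],s["moment"])
im,cal=cap("side"); u,v=px(cal,g)[0].astype(int)
cv2.imwrite("pics/s5.png",cv2.resize(im[max(v-80,0):v+80,u-100:u+110],None,fx=3.5,fy=3.5))
E
```

```text
33.8 [ 0.39557553 -0.22208179  0.06756242] 0.7303517943971799 0.7854340380561555 [-6.93588636 -1.76773326  5.98518867] [-0.55759221  1.45534719 -0.11771604]
```

View pics/s5.png

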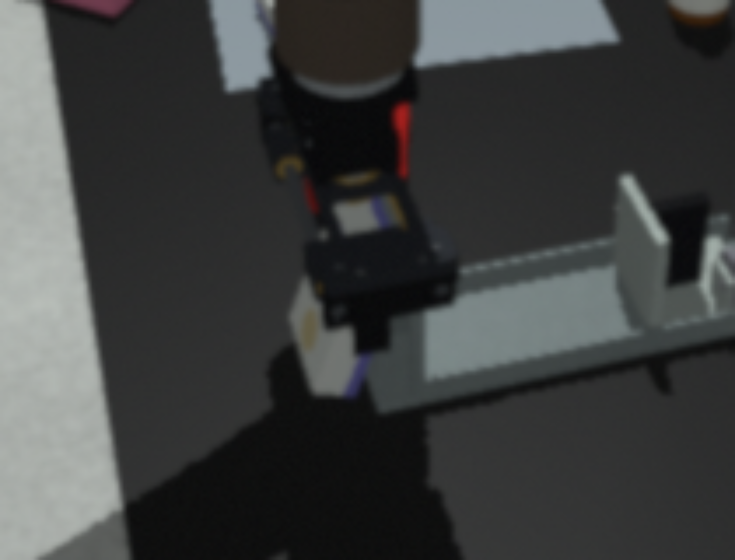

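Emit:
jog_arm([
  [0.15,0,0,0],
  [0.15,0,-0.05,0],
  [0.1,0,-0.05,0],
  [0,0,0,0],
  [0,0,0,0],
])

```text
time_s: 34.35
tcp_pos: [0.3998, -0.2223, 0.2309]
ee_rot: [[1.0, 0.01, -0.023], [0.01, -1.0, 0.003], [-0.023, -0.004, -1.0]]
wrist_force: [-17.3, -7.8, 4.6]
gripper_width: 0.779
gripper_force: 30.0
```

```bash
cat >> h.py <<'E'
def tilt(c="side",d=.060,hb=.020):
    "held box pitch fit (deg, 90 upright) by silhouette; visible lower part only is compared"
    im,cal=cap(c); _,R,p,g,_=st(); out=[]
    for m in [q["mask"] for q in eyes.outline_of(c,"box0")]:
        for ph in range(40,111,2):
            a=np.radians(ph); X=np.cos(a)*R[:,0]+np.array([0,0,np.sin(a)]); Z=-np.sin(a)*R[:,0]+np.array([0,0,np.cos(a)])
            P=[g+i*X+j*.034*R[:,1]+k*Z for i in(-d,.1-d) for j in(-1,1) for k in(-hb,.028-hb)]
            t=np.zeros(m.shape,np.uint8); cv2.fillConvexPoly(t,cv2.convexHull(px(cal,P).astype(np.float32)).astype(np.int32),1); t=t>0
            out.append((round(float((t&m).sum()/m.sum())-0.3*float((t&~m).sum()/t.sum()),3),ph,int(m.sum())))
    return sorted(out,reverse=True)[:4]
E
python3 - <<'E'
from h import *
s,R,p,g,y=st(); print(s["time_s"],g,y,s["gripper_width"],s["wrist_force"],s["moment"]); print(tilt())
E
```

```text
34.35 [ 0.39603902 -0.22178402  0.06739993] 0.5762581134539182 0.7786378703755348 [-17.28256042  -7.79769972   4.56001384] [-2.14038182  4.11371005 -0.03630026]
[(0.778, 60, 560), (0.763, 62, 560), (0.751, 58, 560), (0.733, 56, 560)]
```

Emit:
jog_arm([
  [-0.3,0,0,0],
  [-0.3,0,0,0],
  [0,0,-1,0],
  [0,0,-1,0],
  [0,0,-1,0],
  [0,0,-1,0],
  [0,0,-1,0],
  [0,0,-1,0],
  [0,0,0,0],
])

```text
time_s: 35.35
tcp_pos: [0.396, -0.222, 0.3557]
ee_rot: [[1.0, 0.015, 0.007], [0.015, -1.0, -0.002], [0.007, 0.002, -1.0]]
wrist_force: [0.8, -0.4, -1.9]
gripper_width: 0.778
gripper_force: 30.0
```

```bash
python3 - <<'E'
from h import *
s,R,p,g,y=st(); print(s["time_s"],g,y,s["gripper_width"],s["wrist_force"],s["moment"]); print(tilt())
im,cal=cap("side"); u,v=px(cal,g)[0].astype(int)
cv2.imwrite("pics/s6.png",cv2.resize(im[max(v-60,0):v+100,u-100:u+110],None,fx=3.5,fy=3.5))
print(go(.449,-.2226,.18,.8))
E
```

```text
35.35 [ 0.39707601 -0.22229004  0.19221145] 0.8502267187162685 0.7780559393434491 [ 0.77865106 -0.42194067 -1.94991212] [-0.05794022 -0.1091436  -0.02637913]
[(0.782, 66, 650), (0.769, 64, 650), (0.763, 62, 650), (0.738, 68, 650)]
turn -0.00 then (at new yaw) shift [2.73 0.09 0.43]
```

View pics/s6.png

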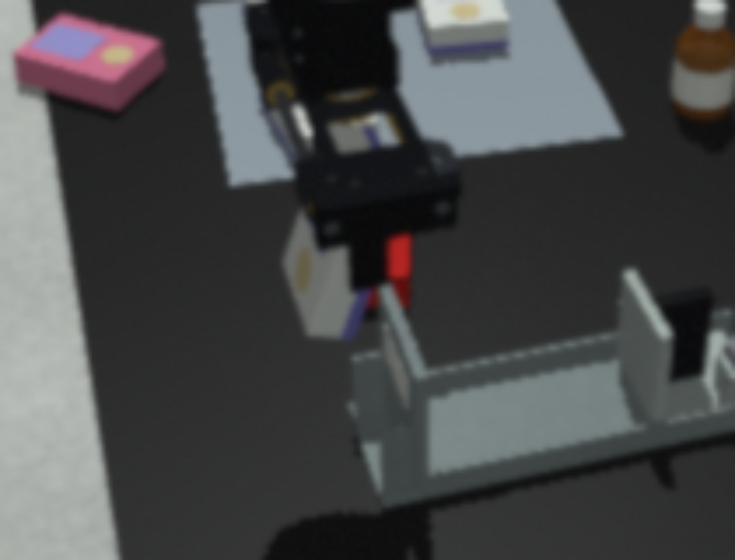

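```bash
python3 - <<'E'
from h import *
s,R,p,g,y=st(); im,cal=cap("side"); u,v=px(cal,g)[0].astype(int)
cr=lambda X:((px(cal,X)-[u-100,max(v-60,0)])*3.5).round().astype(int).tolist()
print("plate",cr([[.4195,-.267,.1],[.4195,-.267,0],[.4195,-.179,.1],[.4195,-.179,0],[.427,-.267,.1],[.427,-.267,.006],[.411,-.267,0]]))
for ph in (60,66,72,78,84,90):
    a=np.radians(ph); X=np.cos(a)*R[:,0]+np.array([0,0,np.sin(a)]); Z=-np.sin(a)*R[:,0]+np.array([0,0,np.cos(a)])
    P=[g+i*X+j*.034*R[:,1]+k*Z for i,j,k in [(-.06,1,.008),(-.06,1,-.02),(-.06,-1,.008),(.04,1,.008),(.04,-1,.008)]]
    print(ph,cr(P))
E
```

```text
plate [[417, 374], [419, 496], [381, 279], [384, 397], [430, 372], [431, 486], [405, 499]]
60 [[305, 329], [348, 339], [280, 254], [388, 190], [358, 121]]
66 [[315, 332], [359, 338], [289, 257], [381, 190], [351, 120]]
72 [[324, 334], [371, 336], [298, 260], [373, 190], [344, 120]]
78 [[335, 335], [382, 333], [308, 261], [366, 191], [336, 121]]
84 [[345, 335], [393, 330], [318, 261], [358, 193], [329, 123]]
90 [[356, 335], [404, 325], [329, 261], [350, 195], [322, 125]]
```

The crop shows the carton only at about 61°: its low corner at (305,335) fouls the tray's foot behind the end plate. I'll finish the roll inside the tray by pushing the low end against the end plate's inner face.

Emit:
jog_arm([
  [0.9,0,0,0],
  [0.9,0,0,0],
  [0.9,0.05,0,0],
  [0.95,0,0,0],
  [0,0,0,0],
  [0,0,1,0],
  [0,0,1,0],
  [0,0,1,0],
  [0,0,1,0],
  [0,0,1,0],
])

```text
time_s: 36.55
tcp_pos: [0.4672, -0.2219, 0.2514]
ee_rot: [[1.0, 0.014, -0.002], [0.014, -1.0, 0.001], [-0.002, -0.001, -1.0]]
wrist_force: [0.3, -0.8, -2.0]
gripper_width: 0.776
gripper_force: 30.0
```

Emit:
jog_arm([
  [0,0,0.8,0],
  [0,0,0,0],
  [0,0,0,0],
])

```text
time_s: 36.85
tcp_pos: [0.4678, -0.222, 0.2368]
ee_rot: [[1.0, 0.014, -0.002], [0.014, -1.0, -0.0], [-0.002, -0.0, -1.0]]
wrist_force: [-0.1, 0.1, -1.2]
gripper_width: 0.781
gripper_force: 30.0
```

```bash
python3 - <<'E'
from h import *
s,R,p,g,y=st(); print(s["time_s"],g,y,s["gripper_width"],s["wrist_force"],s["moment"]); print(tilt())
print(go(.438,-.2228,.071,.8))
E
```

```text
36.85 [ 0.46756444 -0.22201395  0.07326871] 0.8124941165377159 0.7811985026059033 [-0.08982388  0.11203982 -1.20628363] [ 0.02870575 -0.05959034 -0.00581686]
[(0.78, 62, 427), (0.777, 64, 427), (0.776, 60, 427), (0.759, 66, 427)]
turn 0.00 then (at new yaw) shift [-1.53  0.01  0.17]
```

Tilt of about 62° confirmed. Now I push -x against the end plate.

Emit:
jog_arm([
  [-0.25,0,0,0],
  [-0.25,0,0.05,0],
  [-0.25,0,0.05,0],
  [-0.25,0,0,0],
  [-0.25,0,0,0],
  [-0.2,0,0,0],
  [-0.1,0,0,0],
  [0,0,0,0],
])

```text
time_s: 37.75
tcp_pos: [0.4445, -0.2225, 0.2407]
ee_rot: [[0.999, 0.017, 0.029], [0.017, -1.0, -0.005], [0.029, 0.006, -1.0]]
wrist_force: [13.6, 4.3, 5.2]
gripper_width: 0.78
gripper_force: 30.0
```

```bash
python3 - <<'E'
from h import *
s,R,p,g,y=st(); print(s["time_s"],g,y,s["gripper_width"],s["wrist_force"],s["moment"]); print(tilt())
E
```

```text
37.75 [ 0.44931408 -0.22338884  0.0772766 ] 0.9804481794382401 0.7796394871896886 [13.63970049  4.2531446   5.24206614] [ 1.39118722 -4.2533189  -0.17645609]
[(0.759, 84, 234), (0.757, 82, 234), (0.756, 80, 234), (0.754, 86, 234)]
```

Emit:
jog_arm([
  [-0.2,0,0,0],
  [-0.2,0,0,0],
  [-0.1,0,0,0],
  [0,0,0,0],
  [0,0,0,0],
])

```text
time_s: 38.35
tcp_pos: [0.4347, -0.2231, 0.2406]
ee_rot: [[0.999, 0.017, 0.029], [0.017, -1.0, -0.006], [0.029, 0.006, -1.0]]
wrist_force: [13.5, 1.9, 6.1]
gripper_width: 0.781
gripper_force: 30.7
```

```bash
python3 - <<'E'
from h import *
s,R,p,g,y=st(); print(s["time_s"],p,g,y,s["gripper_width"],s["wrist_force"],s["moment"]); print(tilt())
E
```

```text
38.35 [ 0.4346753  -0.22312676  0.24060804] [ 0.43944866 -0.22408882  0.07718056] 0.9799718392639895 0.780768735660904 [13.52654168  1.85800257  6.07742965] [ 0.59157393 -4.1538449  -0.25327811]
[(0.758, 90, 214), (0.755, 92, 214), (0.732, 88, 214), (0.713, 94, 214)]
```

Emit:
jog_arm([
  [0.2,0,0,0],
  [0.2,0,0,0],
  [0,0,0,0],
  [0,0,0,0],
])

```text
time_s: 38.85
tcp_pos: [0.4384, -0.2228, 0.2378]
ee_rot: [[1.0, 0.016, 0.013], [0.016, -1.0, -0.003], [0.013, 0.003, -1.0]]
wrist_force: [7.1, 0.4, 2.3]
gripper_width: 0.785
gripper_force: 30.0
```

```bash
python3 - <<'E'
from h import *
s,R,p,g,y=st(); print(s["time_s"],p,g,y,s["gripper_width"],s["wrist_force"],s["moment"]); print(tilt())
print(go(g[0],-.2228,.067,.8))
E
```

```text
38.85 [ 0.43835177 -0.22276346  0.23778771] [ 0.44052001 -0.2232296   0.07430275] 0.9013837448609089 0.78531478789841 [7.1034884  0.3963727  2.28284801] [ 0.05331359 -2.21199531 -0.08210779]
[(0.753, 86, 206), (0.75, 88, 206), (0.746, 90, 206), (0.741, 84, 206)]
turn 0.02 then (at new yaw) shift [ 0.   -0.02  0.37]
```

Emit:
jog_arm([
  [0.2,0,0,0],
  [0.15,0,0.1,0],
  [0,0,0.15,0],
  [0,0,0.1,0],
  [0,0,0,0],
  [0,0,0,0],
])

```text
time_s: 39.55
tcp_pos: [0.4417, -0.2223, 0.2282]
ee_rot: [[1.0, 0.014, -0.001], [0.014, -1.0, 0.0], [-0.001, -0.0, -1.0]]
wrist_force: [0.0, 2.0, 2.7]
gripper_width: 0.78
gripper_force: 30.0
```

```bash
python3 - <<'E'
from h import *
s,R,p,g,y=st(); print(s["time_s"],p,g,y,s["gripper_width"],s["wrist_force"],s["moment"]); print(tilt())
E
```

```text
39.55 [ 0.44171254 -0.22226548  0.22815144] [ 0.44151128 -0.22223558  0.06465157] 0.8047840905937348 0.7802158649134162 [0.03677106 2.02243446 2.67040573] [0.3488085  0.0285991  0.05592663]
[(0.745, 88, 170), (0.744, 86, 170), (0.743, 84, 170), (0.723, 82, 170)]
```

Emit:
jog_arm([
  [0,0,0,0],
  [0,0,0,0],
  [0,0,0,0],
  [0,0,-0.5,0],
  [0,0,-1,0],
  [0,0,-1,0],
  [0,0,-1,0],
  [0,0,-1,0],
  [0,0,-1,0],
  [0,0,-1,0],
], grip=87)

```text
time_s: 40.65
tcp_pos: [0.4418, -0.2223, 0.3597]
ee_rot: [[1.0, 0.014, 0.001], [0.014, -1.0, -0.0], [0.001, 0.0, -1.0]]
wrist_force: [0.8, -0.1, -0.6]
gripper_width: 0.999
gripper_force: 0.0
```

Emit:
jog_arm([
  [0.3,-1,0,0],
  [0.3,-1,0,0],
  [0.3,-1,0,0],
  [0.3,-1,0,0],
  [0.3,-1,0,0],
  [0.3,-1,0,0],
  [0.3,-1,0,0],
  [0.3,-1,0,0],
  [0.3,-1,0,0],
  [0.3,-1,0,0],
])

```text
time_s: 41.65
tcp_pos: [0.4993, -0.0207, 0.3588]
ee_rot: [[1.0, 0.014, 0.001], [0.014, -1.0, 0.0], [0.001, -0.0, -1.0]]
wrist_force: [0.6, -0.6, -0.1]
gripper_width: 1.0
gripper_force: 0.0
```

Emit:
jog_arm([
  [0.3,-1,0,0],
  [0.3,-1,0,0],
  [0.3,-1,0,0],
  [0.3,-1,0,0],
  [0.3,-1,0,0],
  [0.3,-1,0,0],
  [0.3,-1,0,0],
  [0.3,-1,0,0],
  [0.3,-1,0,0],
  [0.3,-1,0,0],
])

```text
time_s: 42.65
tcp_pos: [0.5569, 0.181, 0.3581]
ee_rot: [[1.0, 0.014, 0.0], [0.014, -1.0, -0.0], [0.0, 0.0, -1.0]]
wrist_force: [0.8, -0.2, 0.9]
gripper_width: 0.999
gripper_force: 0.0
```

```bash
python3 - <<'E'
from h import *
s,R,p,g,y=st(); print(s["time_s"],p,g,y,s["gripper_width"]); 
print("top",*boxes("top"),sep="\n")
print(go(.598,.267,.07,83.2), go(.598,.267,.07,.8))
im,cal=cap("side"); u,v=px(cal,[.5,-.22,.03])[0].astype(int)
cv2.imwrite("pics/s7.png",cv2.resize(im[v-60:v+60,u-90:u+110],None,fx=4,fy=4))
E
```

```text
42.65 [0.55692509 0.18096809 0.358148  ] [0.55692551 0.18096374 0.194648  ] 0.8089107158001644 0.9987831168821478
top
(280, 254, 100, 69, -42.8, 0.58, 0.89)
(441, -38, 104, 71, 73.3, 0.67, 0.77)
(456, 273, 104, 70, -83.5, 0.0, 0.6)
(446, -229, 84, 26, -88.4, 0.0, 0.59)
(445, 134, 102, 73, -85.9, 0.0, 0.57)
turn -17.95 then (at new yaw) shift [4.46 1.51 6.22] turn 0.03 then (at new yaw) shift [ 2.09 -4.22  6.22]
```

View pics/s7.png

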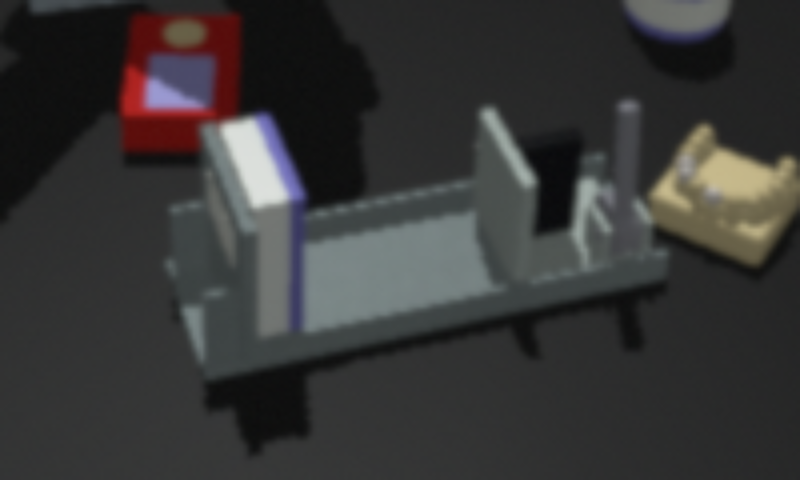

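The first carton stands upright against the end plate, at (265,230) in the crop. The tray walls run on beyond the plate, which is what fouled it. Now the second far carton, with the same procedure.

Emit:
jog_arm([
  [0.5,-1,0,0],
  [0.5,-1,0,0],
  [0.5,-1,0,0],
  [0.5,-1,0,0],
  [0.09,-0.2,0,0],
  [0,0,0,-1],
  [0,0,0,-1],
  [0,0,0,-1],
  [0,0,0,-1],
  [0,0,0,-1],
])

```text
time_s: 43.8
tcp_pos: [0.5968, 0.2629, 0.3581]
ee_rot: [[0.915, 0.404, -0.001], [0.404, -0.915, -0.001], [-0.001, 0.0, -1.0]]
wrist_force: [0.3, -0.4, 0.8]
gripper_width: 0.999
gripper_force: 0.0
```

Emit:
jog_arm([
  [0,0,0,-1],
  [0,0,0,-1],
  [0,0,0,-1],
  [0,0,0.6,-1],
  [0,0,0.6,-1],
  [0,0,0.6,-1],
  [0,0,0.6,-1],
  [0,0,0.6,-1],
  [0,0,0.6,-1],
  [0,0,0.6,-1],
])

```text
time_s: 44.8
tcp_pos: [0.5968, 0.2629, 0.2738]
ee_rot: [[0.347, 0.938, -0.001], [0.938, -0.347, -0.0], [-0.001, -0.001, -1.0]]
wrist_force: [-0.6, -0.6, 0.1]
gripper_width: 1.001
gripper_force: 0.0
```

Emit:
jog_arm([
  [0,0,0.6,-1],
  [0,0,0.6,-1],
  [0,0,0.6,-0.95],
  [0,0,0,0],
  [0,0,0,0],
])

```text
time_s: 45.3
tcp_pos: [0.5971, 0.2633, 0.2384]
ee_rot: [[0.123, 0.992, -0.0], [0.992, -0.123, -0.0], [-0.0, -0.0, -1.0]]
wrist_force: [-0.2, -0.3, -0.3]
gripper_width: 1.003
gripper_force: 0.0
```

```bash
cat >> h.py <<'E'
def under(zt=.030):
    "white box under the gripper seen by wrist: pixel extents of its far part, row by row"
    im,cal=cap("wrist"); hsv=cv2.cvtColor(im,cv2.COLOR_BGR2HSV)
    for d in eyes.outline_of("wrist","box0"):
        m=d["mask"]; v,u=np.nonzero(m)
        if 240<u.mean()<400:
            top=v.min(); r=[(k,u[v==k].min(),u[v==k].max()) for k in range(top,min(top+60,250),12)]
            print(d["conf"],[np.r_[w(cal,[(a,k),(b,k)],zt)[:,:2].ravel()*1000].round().tolist() for k,a,b in r])
E
python3 - <<'E'
from h import *
s,R,p,g,y=st(); print(s["time_s"],g,y,s["joints"].round(1))
print(go(.598,.267,.022,83.2)); under(); print(boxes("wrist"))
E
```

```text
45.3 [0.59707667 0.26327314 0.074873  ] 82.95865912976537 [ 38.   33.2  -6.7   0.  -50.1 135. ]
turn -0.05 then (at new yaw) shift [0.19 0.02 2.64]
0.84 [[613.0, 310.0, 631.0, 307.0], [568.0, 308.0, 635.0, 300.0], [567.0, 301.0, 634.0, 293.0], [566.0, 294.0, 633.0, 286.0], [565.0, 287.0, 632.0, 279.0]]
[(598, 276, 70, 68, 83.9, 0.0, 0.78), (462, 288, 84, 81, 6.9, 0.0, 0.56)]
```

Emit:
jog_arm([
  [0.15,0,0.9,0],
  [0.1,0,0.9,0],
  [0,0,0.83,0],
  [0,0,0,0],
  [0,0,0,0],
])

```text
time_s: 46.0
tcp_pos: [0.5978, 0.269, 0.1859]
ee_rot: [[0.121, 0.993, 0.0], [0.993, -0.121, 0.0], [0.0, 0.0, -1.0]]
wrist_force: [-0.5, -1.2, -0.4]
gripper_width: 1.002
gripper_force: 0.0
```

Emit:
jog_arm([
  [0,0,0,0],
  [0,0,0,0],
  [0,0,0,0],
  [0,0,0,0],
  [0,0,0,0],
  [0,0,-0.6,0],
  [0,0,-1,0],
  [0,0,-1,0],
  [0,0,-1,1],
  [0,0,-1,1],
], grip=0)

```text
time_s: 47.0
tcp_pos: [0.5974, 0.2687, 0.2785]
ee_rot: [[0.28, 0.96, -0.001], [0.96, -0.28, -0.0], [-0.0, -0.001, -1.0]]
wrist_force: [-0.3, -0.1, -2.1]
gripper_width: 0.777
gripper_force: 29.9
```

Emit:
jog_arm([
  [0,0,-1,1],
  [0,0,-1,1],
  [0,0,-1,1],
  [0,0,0,1],
  [0,0,0,1],
  [0,0,0,1],
  [0,0,0,1],
  [0,0,0,1],
  [0,0,0,1],
  [0,0,0,1],
])

```text
time_s: 48.0
tcp_pos: [0.5973, 0.2686, 0.3377]
ee_rot: [[0.884, 0.468, -0.001], [0.468, -0.884, -0.0], [-0.001, -0.0, -1.0]]
wrist_force: [0.2, -0.8, -2.3]
gripper_width: 0.782
gripper_force: 29.9
```

Emit:
jog_arm([
  [0,0,0,1],
  [0,0,0,1],
  [0,0,0,1],
  [0,0,0,1],
  [0,0,0,1],
  [0,0,0,0.9],
  [0,0,0,0],
])

```text
time_s: 48.7
tcp_pos: [0.5974, 0.2687, 0.3376]
ee_rot: [[1.0, 0.018, -0.001], [0.018, -1.0, -0.0], [-0.001, 0.0, -1.0]]
wrist_force: [0.7, 0.2, -2.5]
gripper_width: 0.776
gripper_force: 29.9
```

```bash
python3 - <<'E'
from h import *
s,R,p,g,y=st(); print(s["time_s"],g,y,s["gripper_width"],s["wrist_force"]); print(go(.386,-.2232,.125,.8))
E
```

```text
48.7 [0.59729592 0.26863892 0.17414702] 1.029176210875982 0.7758308704199913 [ 0.7467935   0.15775184 -2.48148162]
turn 0.05 then (at new yaw) shift [-10.91  24.44   2.46]
```

Emit:
jog_arm([
  [-0.44,0.98,0,0],
  [-0.44,0.98,0,0],
  [-0.44,0.98,0,0],
  [-0.44,0.98,0,0],
  [-0.44,0.98,0,0],
  [-0.44,0.98,0,0],
  [-0.44,0.98,0,0],
  [-0.44,0.98,0,0],
  [-0.44,0.98,0,0],
  [-0.44,0.98,0,0],
])

```text
time_s: 49.7
tcp_pos: [0.5126, 0.0701, 0.3378]
ee_rot: [[1.0, 0.019, 0.0], [0.019, -1.0, 0.0], [0.0, -0.0, -1.0]]
wrist_force: [0.9, 0.6, -1.7]
gripper_width: 0.776
gripper_force: 29.9
```

Emit:
jog_arm([
  [-0.44,0.98,0,0],
  [-0.44,0.98,0,0],
  [-0.44,0.98,0,0],
  [-0.44,0.98,0,0],
  [-0.44,0.98,0,0],
  [-0.44,0.98,0,0],
  [-0.44,0.98,0,0],
  [-0.44,0.98,0,0],
  [-0.44,0.98,0,0],
  [-0.44,0.98,0,0],
])

```text
time_s: 50.7
tcp_pos: [0.4278, -0.1276, 0.3377]
ee_rot: [[1.0, 0.018, 0.0], [0.018, -1.0, 0.0], [0.0, -0.0, -1.0]]
wrist_force: [-0.3, 0.1, -3.2]
gripper_width: 0.787
gripper_force: 29.9
```

Emit:
jog_arm([
  [-0.44,0.98,0,0],
  [-0.44,0.98,0,0],
  [-0.44,0.98,0,0],
  [-0.44,0.95,0,0],
  [-0.35,0.8,0,0],
  [0,0,0,0],
  [0,0,0,0],
])

```text
time_s: 51.4
tcp_pos: [0.3878, -0.2212, 0.3376]
ee_rot: [[1.0, 0.017, 0.0], [0.017, -1.0, 0.0], [0.0, -0.0, -1.0]]
wrist_force: [-0.5, -0.2, -1.7]
gripper_width: 0.78
gripper_force: 29.9
```

```bash
python3 - <<'E'
from h import *
s,R,p,g,y=st(); print(s["time_s"],g,y,s["gripper_width"],s["wrist_force"]); print(go(.386,-.2232,.12,.8))
E
```

```text
51.4 [ 0.38780996 -0.22122076  0.17412189] 0.9701924580686356 0.7802886400489547 [-0.46170866 -0.17073435 -1.69430041]
turn 0.04 then (at new yaw) shift [-0.09  0.1   2.71]
```

Emit:
jog_arm([
  [-0.1,0.1,0.9,0],
  [0,0,0.9,0],
  [0,0,0.9,0],
  [-0.1,0,0.22,0],
  [-0.1,0,0.23,0],
  [-0.04,0,0.24,0],
  [-0.04,0,0.24,0],
  [0,0,0.25,0],
  [0,0,0.25,0],
  [0.08,0,0.23,0],
])

```text
time_s: 52.4
tcp_pos: [0.3838, -0.2228, 0.2526]
ee_rot: [[1.0, 0.02, 0.006], [0.02, -1.0, -0.002], [0.005, 0.002, -1.0]]
wrist_force: [-1.2, 1.5, 8.7]
gripper_width: 0.777
gripper_force: 30.0
```

Emit:
jog_arm([
  [0.08,0,0.23,0],
  [0.16,0,-0.07,0],
  [0.16,0,-0.07,0],
  [0.05,0,0,0],
  [0,0,0,0],
])

```text
time_s: 52.9
tcp_pos: [0.3879, -0.2225, 0.2482]
ee_rot: [[1.0, 0.017, -0.012], [0.017, -1.0, 0.002], [-0.012, -0.002, -1.0]]
wrist_force: [-10.5, -1.9, 4.4]
gripper_width: 0.779
gripper_force: 30.0
```

Emit:
jog_arm([
  [-0.2,0,-0.2,0],
  [-0.2,0,-1,0],
  [0,0,-1,0],
  [0,0,-1,0],
  [0,0,-1,0],
  [0,0,-1,0],
  [0,0,0,0],
  [0,0,0,0],
])

```text
time_s: 53.7
tcp_pos: [0.3832, -0.2226, 0.3526]
ee_rot: [[1.0, 0.018, 0.001], [0.018, -1.0, 0.0], [0.001, -0.0, -1.0]]
wrist_force: [-0.5, 0.2, -2.7]
gripper_width: 0.78
gripper_force: 30.0
```

```bash
python3 - <<'E'
from h import *
s,R,p,g,y=st(); print(s["time_s"],g,y,s["gripper_width"],s["wrist_force"],s["moment"]); print(tilt())
print(go(.502,-.2226,g[2],.8))
im,cal=cap("side"); u,v=px(cal,g)[0].astype(int)
E
```

```text
53.7 [ 0.38336314 -0.2225033   0.18910092] 1.0428518396515727 0.7796116864232513 [-0.53176428  0.16178126 -2.66663455] [-0.00374892  0.03203853 -0.02131559]
[(0.795, 46, 694), (0.788, 48, 694), (0.784, 44, 694), (0.767, 42, 694)]
turn 0.05 then (at new yaw) shift [ 5.97  0.09 -0.05]
```

Tilt is about 48° this time. That is enough to finish inside by pushing the low end against the first carton, which is backed by the end plate.

Emit:
jog_arm([
  [0.9,0,0,0],
  [0.9,0,0,0],
  [0.9,0,0,0],
  [0.9,0,0,0],
  [0.9,0,0,0],
  [0.9,0,0,0],
  [0.85,0.1,0,0.05],
  [0,0,0.8,0],
  [0,0,0.8,0],
  [0,0,0.8,0],
])

```text
time_s: 54.85
tcp_pos: [0.5083, -0.2226, 0.3025]
ee_rot: [[1.0, 0.014, -0.003], [0.014, -1.0, 0.001], [-0.003, -0.001, -1.0]]
wrist_force: [-0.3, -0.3, -1.1]
gripper_width: 0.776
gripper_force: 30.0
```

Emit:
jog_arm([
  [0,0,0.8,0],
  [0,0,0.8,0],
  [0,0,0.8,0],
  [0,0,0.8,0],
  [0,0,0,0],
  [0,0,0,0],
  [-0.3,0,0,0],
  [-0.3,0,0,0],
  [-0.2,0,0,0],
  [0,0,0,0],
])

```text
time_s: 55.85
tcp_pos: [0.4978, -0.2226, 0.2448]
ee_rot: [[1.0, 0.016, 0.023], [0.016, -1.0, -0.003], [0.023, 0.003, -1.0]]
wrist_force: [10.8, 3.5, -1.8]
gripper_width: 0.778
gripper_force: 30.0
```

```bash
python3 - <<'E'
from h import *
s,R,p,g,y=st(); print(s["time_s"],g,y,s["gripper_width"],s["wrist_force"],s["moment"]); print(tilt())
print(go(.466,-.2226,.074,.8))
E
```

```text
55.85 [ 0.50159048 -0.22305089  0.08139037] 0.8940836041196105 0.7779751808188987 [10.76567379  3.54758764 -1.82342591] [ 1.12524024 -3.72088057 -0.10766552]
[(0.77, 52, 564), (0.769, 50, 564), (0.757, 48, 564), (0.753, 54, 564)]
turn 0.02 then (at new yaw) shift [-1.78 -0.05  0.37]
```

Emit:
jog_arm([
  [-0.25,0,0.05,0],
  [-0.25,0,0.05,0],
  [-0.25,0,0.05,0],
  [-0.25,0,0,0],
  [-0.2,0,0,0],
  [0,0,0,0],
])

```text
time_s: 56.55
tcp_pos: [0.4788, -0.2238, 0.2465]
ee_rot: [[0.999, 0.019, 0.041], [0.02, -1.0, -0.009], [0.041, 0.009, -0.999]]
wrist_force: [17.1, 0.7, 8.9]
gripper_width: 0.781
gripper_force: 30.0
```

```bash
python3 - <<'E'
from h import *
s,R,p,g,y=st(); print(s["time_s"],g,y,s["gripper_width"],s["wrist_force"],s["moment"]); print(tilt())
print(go(.466,-.2226,.074,.8))
E
```

```text
56.55 [ 0.4855816  -0.22519931  0.08315124] 1.1289496507468852 0.7807908628052989 [17.11304829  0.69513911  8.85306795] [ 0.48328392 -5.55753665 -0.06517235]
[(0.339, 40, 683), (0.332, 42, 683), (0.314, 44, 683), (0.303, 46, 683)]
turn 0.07 then (at new yaw) shift [-0.98 -0.15  0.45]
```

Emit:
jog_arm([
  [-0.25,0,0,0],
  [-0.25,0,0.05,0],
  [-0.25,0,0.05,0],
  [-0.2,0,0,0],
  [0,0,0,0],
])

```text
time_s: 57.15
tcp_pos: [0.4595, -0.2243, 0.2426]
ee_rot: [[0.999, 0.017, 0.039], [0.017, -1.0, -0.008], [0.039, 0.008, -0.999]]
wrist_force: [19.6, 0.2, 1.4]
gripper_width: 0.78
gripper_force: 37.6
```

```bash
python3 - <<'E'
from h import *
s,R,p,g,y=st(); print(s["time_s"],g,y,s["gripper_width"],s["wrist_force"],s["moment"]); print(tilt())
print(go(.466,-.2226,.074,.8))
im,cal=cap("side"); u,v=px(cal,[.5,-.22,.03])[0].astype(int)
cv2.imwrite("pics/s8.png",cv2.resize(im[v-70:v+60,u-90:u+110],None,fx=4,fy=4))
E
```

```text
57.15 [ 0.46581162 -0.22552504  0.07920255] 0.9839745225846015 0.7800133888822123 [19.63169205  0.20674767  1.3765251 ] [ 0.1522435  -5.76485543 -0.4791239 ]
[(0.606, 92, 319), (0.598, 88, 319), (0.579, 90, 319), (0.563, 86, 319)]
turn 0.04 then (at new yaw) shift [ 0.01 -0.15  0.26]
```

View pics/s8.png

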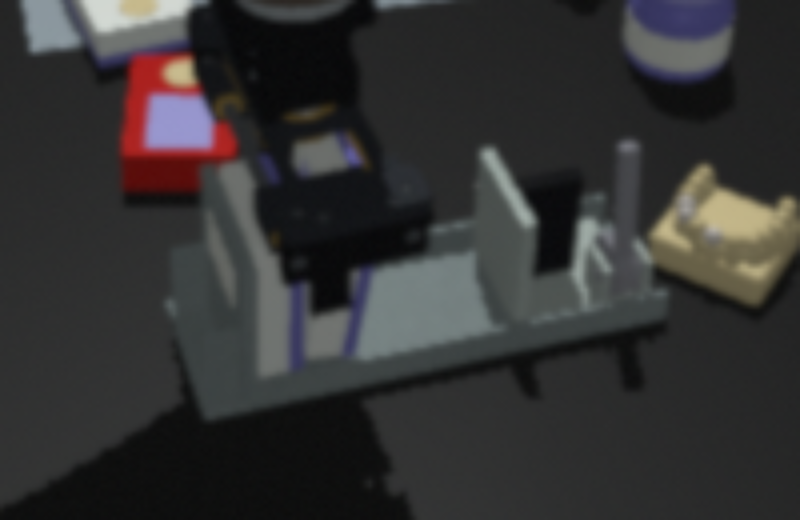

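The second carton leans about 10°, with its violet edge running from (365,270) to (350,355). I push slightly more, then relieve, set it down and release.

Emit:
jog_arm([
  [-0.2,0,0,0],
  [-0.2,0,0.1,0],
  [0,0,0.2,0],
  [0,0,0.2,0],
  [0,0,0,0],
])

```text
time_s: 57.8
tcp_pos: [0.4571, -0.2245, 0.2364]
ee_rot: [[0.998, 0.018, 0.055], [0.019, -1.0, -0.011], [0.055, 0.012, -0.998]]
wrist_force: [29.0, 4.0, 13.0]
gripper_width: 0.773
gripper_force: 42.8
```

Emit:
jog_arm([
  [0.3,0,0,0],
  [0.3,0,0,0],
  [0.2,0,0,0],
  [0,0,0,0],
  [0,0,0,0],
])

```text
time_s: 58.3
tcp_pos: [0.4631, -0.2241, 0.2311]
ee_rot: [[1.0, 0.017, 0.022], [0.017, -1.0, -0.005], [0.022, 0.006, -1.0]]
wrist_force: [6.5, -0.2, 8.0]
gripper_width: 0.776
gripper_force: 30.0
```

```bash
python3 - <<'E'
from h import *
s,R,p,g,y=st(); print(s["time_s"],g,y,s["gripper_width"],s["wrist_force"],s["moment"]); print(tilt())
print(go(.466,-.2226,.066,.8))
E
```

```text
58.3 [ 0.46675406 -0.2249207   0.06761485] 0.997655351463451 0.7759040147790344 [ 6.49729095 -0.17305086  7.99599971] [ 0.02406527 -2.64141774 -0.03598528]
[(0.614, 88, 320), (0.614, 86, 320), (0.607, 92, 320), (0.602, 90, 320)]
turn 0.04 then (at new yaw) shift [-0.03 -0.12  0.08]
```

Emit:
jog_arm([
  [0.25,0,0,0],
  [0,0,0,0],
  [0,0,0,0],
])

```text
time_s: 58.7
tcp_pos: [0.4654, -0.2242, 0.2311]
ee_rot: [[1.0, 0.017, 0.013], [0.017, -1.0, -0.004], [0.013, 0.005, -1.0]]
wrist_force: [0.5, -1.4, 16.6]
gripper_width: 0.781
gripper_force: 30.0
```

Emit:
jog_arm([
  [0,0,0,0],
  [0,0,0,0],
  [0,0,0,0],
  [0,0,-0.5,0],
  [0,0,-1,0],
  [0,0,-1,0],
  [0,0,-1,0],
  [0,0,-1,0],
  [0,0,-1,0],
  [0,0,-1,0],
], grip=87)

```text
time_s: 59.7
tcp_pos: [0.4619, -0.2232, 0.3567]
ee_rot: [[1.0, 0.014, -0.001], [0.014, -1.0, 0.0], [-0.001, -0.0, -1.0]]
wrist_force: [-0.2, 0.5, -0.5]
gripper_width: 0.999
gripper_force: 0.0
```

Emit:
jog_arm([
  [-0.08,-1,0,0],
  [-0.08,-1,0,0],
  [-0.08,-1,0,0],
  [-0.08,-1,0,0],
  [-0.08,-1,0,0],
  [-0.08,-1,0,0],
  [-0.08,-1,0,0],
  [-0.08,-1,0,0],
  [-0.08,-1,0,0],
  [-0.08,-1,0,0],
])

```text
time_s: 60.7
tcp_pos: [0.443, -0.0228, 0.3558]
ee_rot: [[1.0, 0.014, -0.001], [0.014, -1.0, -0.0], [-0.001, 0.0, -1.0]]
wrist_force: [1.0, -0.2, -0.2]
gripper_width: 0.996
gripper_force: 0.0
```

Emit:
jog_arm([
  [-0.08,-1,0,0],
  [-0.08,-1,0,0],
  [-0.08,-1,0,0],
  [-0.08,-1,0,0],
  [-0.08,-1,0,0],
  [-0.08,-1,0,0],
  [-0.08,-1,0,0],
  [-0.08,-1,0,0],
  [0,-0.6,0,0],
  [0,0,0,0],
])

```text
time_s: 61.7
tcp_pos: [0.4283, 0.1492, 0.3557]
ee_rot: [[1.0, 0.016, -0.0], [0.016, -1.0, -0.0], [-0.0, 0.0, -1.0]]
wrist_force: [0.5, 0.1, -0.8]
gripper_width: 1.0
gripper_force: 0.0
```

```bash
cat >> h.py <<'E'
def stand():
    "fit upright cartons in the tray from top+side masks: print world bbox of mask on z=.106 plane"
    for c in ("top","side"):
        im,cal=cap(c)
        for d in eyes.outline_of(c,"box0"):
            v,u=np.nonzero(d["mask"]); P=w(cal,np.c_[u,v],.106)
            if P[:,1].mean()<-.1: print(c,round(d["conf"],2),int(d["mask"].sum()),np.percentile(P[:,0],[1,99]).round(3),np.percentile(P[:,1],[1,99]).round(3))
E
python3 - <<'E'
from h import *
s,R,p,g,y=st(); print(s["time_s"],g,y,s["gripper_width"]); print(boxes("top"))
stand(); print(go(.447,.147,.075,95))
im,cal=cap("side"); u,v=px(cal,[.5,-.22,.03])[0].astype(int)
cv2.imwrite("pics/s9.png",cv2.resize(im[v-70:v+60,u-90:u+110],None,fx=4,fy=4))
E
```

```text
61.7 [0.42831274 0.1491574  0.19220856] 0.9128900670280146 1.000035712283237
[(442, -36, 97, 69, 73.2, 0.62, 0.93), (280, 255, 107, 71, -40.6, 0.58, 0.81), (485, -233, 88, 46, -88.4, 0.0, 0.78), (441, 137, 43, 23, 2.5, 0.0, 0.61)]
top 0.7 315 [0.429 0.457] [-0.255 -0.174]
top 0.61 437 [0.456 0.497] [-0.257 -0.177]
side 0.98 642 [0.413 0.454] [-0.341 -0.193]
side 0.94 983 [0.435 0.498] [-0.342 -0.195]
side 0.85 900 [0.379 0.456] [-0.202 -0.089]
turn -20.56 then (at new yaw) shift [-0.11  0.93  5.85]
```

View pics/s9.png

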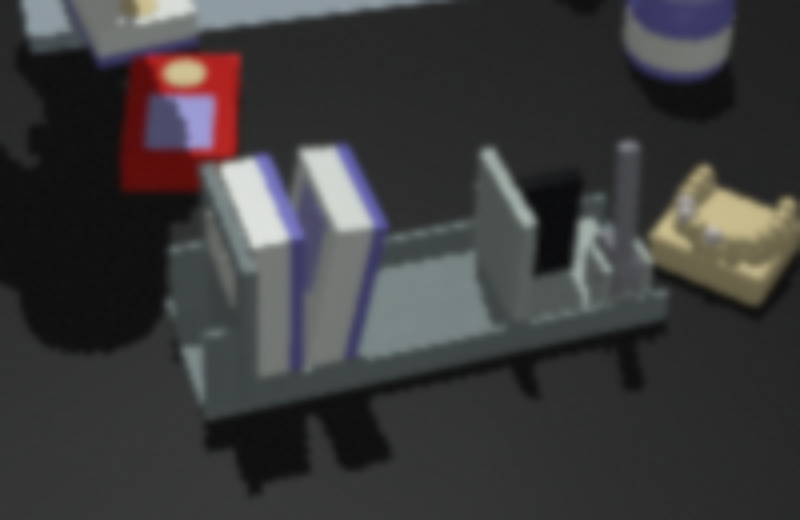

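The second carton leans about 15°, with its top towards the bookend and its edge from (383,230) to (350,355). I straighten it now by pushing its top with closed fingers.

Emit:
jog_arm([
  [0.27,1,0,0],
  [0.27,1,0,0],
  [0.27,1,0,0],
  [0.27,1,0,0],
  [0.27,1,0,0],
  [0.27,1,0,0],
  [0.27,1,0,0],
  [0.27,1,0,0],
  [0.27,1,0,0],
  [0.27,1,0,0],
], grip=0)

```text
time_s: 63.05
tcp_pos: [0.4852, -0.0522, 0.3556]
ee_rot: [[1.0, 0.013, -0.0], [0.013, -1.0, -0.0], [-0.0, 0.0, -1.0]]
wrist_force: [0.4, -0.2, -0.0]
gripper_width: 0.174
gripper_force: 0.0
```

Emit:
jog_arm([
  [0.27,1,0,0],
  [0.27,1,0,0],
  [0.27,1,0,0],
  [0.27,1,0,0],
  [0.27,1,0,0],
  [0.27,1,0,0],
  [0.27,1,0,0],
  [0.27,1,0,0],
  [0.27,0.6,0,0],
  [0,0,0,0],
])

```text
time_s: 64.05
tcp_pos: [0.5364, -0.2236, 0.3551]
ee_rot: [[1.0, 0.012, -0.0], [0.012, -1.0, -0.0], [-0.0, 0.0, -1.0]]
wrist_force: [-0.3, 0.9, -0.4]
gripper_width: 0.008
gripper_force: 0.0
```

```bash
python3 - <<'E'
from h import *
s,R,p,g,y=st(); print(s["time_s"],g,y,s["gripper_width"]); 
print(go(.525,-.2226,.085,.8))
E
```

```text
64.05 [ 0.53640471 -0.2236042   0.19164687] 0.6713537336661553 0.008323002388977173
turn -0.03 then (at new yaw) shift [-0.57 -0.06  5.33]
```

Emit:
jog_arm([
  [-0.3,-0.05,0.9,0],
  [0,0,0.9,0],
  [0,0,0.9,0],
  [0,0,0.9,0],
  [0,0,0.9,0],
  [0,0,0.8,0],
  [-0.4,0,0,0],
  [-0.4,0,0,0],
  [-0.3,0,0,0],
  [-0.3,0,0,0],
])

```text
time_s: 65.05
tcp_pos: [0.5016, -0.2217, 0.2507]
ee_rot: [[1.0, 0.014, 0.002], [0.014, -1.0, -0.0], [0.002, 0.0, -1.0]]
wrist_force: [-0.7, -0.5, 0.0]
gripper_width: 0.002
gripper_force: 0.0
```

Emit:
jog_arm([
  [-0.2,0,0,0],
  [-0.15,0,0,0],
  [0,0,0,0],
  [0,0,0,0],
])

```text
time_s: 65.45
tcp_pos: [0.4952, -0.2219, 0.2497]
ee_rot: [[1.0, 0.014, 0.0], [0.014, -1.0, -0.0], [0.0, 0.0, -1.0]]
wrist_force: [0.8, 0.9, 0.6]
gripper_width: 0.006
gripper_force: 0.0
```

```bash
python3 - <<'E'
from h import *
s,R,p,g,y=st(); print(s["time_s"],g,y,s["wrist_force"]); stand()
E
```

```text
65.45 [ 0.49526731 -0.22187369  0.08618478] 0.8037072430412971 [0.78101256 0.87900872 0.56224022]
top 0.59 278 [0.429 0.455] [-0.255 -0.174]
side 0.92 871 [0.379 0.454] [-0.201 -0.089]
side 0.66 548 [0.436 0.477] [-0.341 -0.199]
side 0.55 599 [0.413 0.453] [-0.34  -0.192]
```

Emit:
jog_arm([
  [-0.15,0,0,0],
  [-0.15,0,0,0],
  [0,0,0,0],
])

```text
time_s: 65.95
tcp_pos: [0.4926, -0.2217, 0.2506]
ee_rot: [[1.0, 0.015, 0.013], [0.015, -1.0, -0.002], [0.013, 0.002, -1.0]]
wrist_force: [10.5, 0.6, -5.4]
gripper_width: 0.003
gripper_force: 4.8
```

Emit:
jog_arm([
  [-0.15,0,0,0],
  [-0.1,0,0,0],
  [0,0,0,0],
])

```text
time_s: 66.25
tcp_pos: [0.4908, -0.2215, 0.2517]
ee_rot: [[1.0, 0.016, 0.025], [0.016, -1.0, -0.003], [0.025, 0.003, -1.0]]
wrist_force: [16.7, 2.2, -9.4]
gripper_width: 0.003
gripper_force: 8.5
```

Emit:
jog_arm([
  [0.4,0,0,0],
  [0.5,0,0,0],
  [0,0,-1,0],
  [0,0,-1,0],
  [0,0,-1,0],
  [0,0,-1,0],
  [0,0,-1,0],
  [-0.17,-1,0,0],
  [-0.17,-1,0,0],
  [-0.17,-1,0,0],
])

```text
time_s: 67.25
tcp_pos: [0.4904, -0.1615, 0.3492]
ee_rot: [[1.0, 0.013, -0.002], [0.013, -1.0, 0.0], [-0.002, -0.0, -1.0]]
wrist_force: [0.5, -0.3, -0.4]
gripper_width: 0.001
gripper_force: 0.0
```

Emit:
jog_arm([
  [-0.17,-1,0,0],
  [-0.17,-1,0,0],
  [-0.17,-1,0,0],
  [-0.17,-1,0,0],
  [-0.17,-1,0,0],
  [-0.17,-1,0,0],
  [-0.17,-1,0,0],
  [-0.17,-1,0,0],
  [-0.17,-1,0,0],
  [-0.17,-1,0,0],
], grip=87)

```text
time_s: 68.25
tcp_pos: [0.4537, 0.0381, 0.3492]
ee_rot: [[1.0, 0.014, -0.002], [0.014, -1.0, -0.001], [-0.002, 0.001, -1.0]]
wrist_force: [-0.6, 0.1, 0.0]
gripper_width: 0.833
gripper_force: 0.0
```

Emit:
jog_arm([
  [-0.17,-1,0,0],
  [-0.17,-1,0,0],
  [-0.17,-1,0,0],
  [-0.17,-1,0,0],
  [-0.17,-1,0,0],
  [0,-0.45,0,-1],
  [0,0,0,-1],
  [0,0,0,-1],
  [0,0,0,-1],
  [0,0,0,-1],
])

```text
time_s: 69.25
tcp_pos: [0.4355, 0.146, 0.3491]
ee_rot: [[0.914, 0.405, -0.002], [0.405, -0.914, -0.001], [-0.002, 0.001, -1.0]]
wrist_force: [0.6, 0.5, -0.2]
gripper_width: 0.999
gripper_force: 0.0
```

Emit:
jog_arm([
  [0,0,0,-1],
  [0,0,0,-1],
  [0,0,0,-1],
  [0,0,0,-1],
  [0,0,0,-1],
  [0,0,0,-1],
  [0,0,0,-1],
  [0,0,0,-1],
  [0,0,0,-1],
  [0,0,0,-1],
])

```text
time_s: 70.25
tcp_pos: [0.4355, 0.146, 0.3492]
ee_rot: [[0.347, 0.938, -0.002], [0.938, -0.347, -0.001], [-0.002, -0.001, -1.0]]
wrist_force: [-0.8, -0.2, 0.0]
gripper_width: 0.998
gripper_force: 0.0
```

Emit:
jog_arm([
  [0,0,0.8,-1],
  [0,0,0.8,-1],
  [0,0,0.8,-1],
  [0,0,0.8,-1],
  [0,0,0.8,-1],
  [0,0,0.8,-0.5],
  [0,0,0,0],
  [0,0,0,0],
])

```text
time_s: 71.05
tcp_pos: [0.4358, 0.1462, 0.2535]
ee_rot: [[-0.082, 0.997, -0.001], [0.997, 0.082, -0.001], [-0.001, -0.001, -1.0]]
wrist_force: [0.5, -0.6, -0.4]
gripper_width: 1.0
gripper_force: 0.0
```

```bash
python3 - <<'E'
from h import *
s,R,p,g,y=st(); print(s["time_s"],g,y,s["joints"].round(1)); stand()
under(); print(boxes("wrist"))
E
```

```text
71.05 [0.43565995 0.14605446 0.09004228] 94.71691065226734 [ 38.9  16.6 -33.6   0.  -39.9 145.8]
top 0.74 340 [0.428 0.458] [-0.255 -0.174]
side 0.94 650 [0.415 0.456] [-0.34  -0.193]
side 0.77 909 [0.38  0.456] [-0.201 -0.087]
side 0.73 626 [0.437 0.483] [-0.341 -0.196]
0.65 [[426.0, 158.0, 458.0, 161.0], [397.0, 147.0, 462.0, 153.0], [396.0, 139.0, 463.0, 145.0], [397.0, 131.0, 464.0, 136.0]]
0.63 [[422.0, 279.0, 490.0, 284.0], [423.0, 273.0, 490.0, 279.0], [423.0, 267.0, 491.0, 273.0], [424.0, 261.0, 492.0, 267.0], [425.0, 255.0, 492.0, 260.0]]
[(459, 254, 69, 57, 6.8, 0.0, 0.98), (430, 137, 68, 43, 4.8, 0.0, 0.85), (294, 250, 85, 72, -40.3, 0.73, 0.7)]
```

The wrist now sees this carton's end at y≈0.157, about 27 mm off, so it has been knocked since. I correct and re-check.

Emit:
jog_arm([
  [-0.75,-0.15,0,0],
  [-0.7,-0.15,0,0],
  [0,0,0,0],
  [0,0,0,0],
])

```text
time_s: 71.85
tcp_pos: [0.4321, 0.1162, 0.2536]
ee_rot: [[-0.082, 0.997, 0.0], [0.997, 0.082, 0.0], [0.0, 0.0, -1.0]]
wrist_force: [-0.6, -1.1, -0.3]
gripper_width: 1.003
gripper_force: 0.0
```

```bash
python3 - <<'E'
from h import *
s,R,p,g,y=st(); print(s["time_s"],g,y); under(); print(boxes("wrist"))
print([(np.round(d["centre"],3).tolist(),round(d["conf"],2)) for d in eyes.spot_in("side","box0")] if eyes.capture("side") is not None else 0)
im,cal=cap("wrist","w5")
E
```

```text
71.85 [0.43217523 0.1162039  0.09014299] 94.70188567017735
0.74 [[425.0, 249.0, 494.0, 254.0], [425.0, 243.0, 494.0, 248.0], [426.0, 237.0, 495.0, 243.0], [426.0, 231.0, 495.0, 236.0], [427.0, 225.0, 492.0, 230.0]]
0.65 [[422.0, 155.0, 455.0, 157.0], [395.0, 145.0, 463.0, 150.0], [396.0, 137.0, 464.0, 143.0], [397.0, 129.0, 464.0, 135.0], [398.0, 121.0, 465.0, 127.0]]
0.64 []
[(303, 219, 90, 39, 4.8, 0.88, 0.96), (432, 121, 69, 68, 4.9, 0.0, 0.91), (461, 237, 69, 30, 5.2, 0.0, 0.78), (426, 40, 8, 3, 4.8, 0.78, 0.63)]
[([0.279, 0.248, 0.023], 0.94), ([0.433, 0.079, 0.03], 0.9), ([0.441, -0.255, 0.097], 0.9), ([0.476, -0.258, 0.093], 0.88), ([0.455, 0.244, 0.028], 0.73), ([0.439, -0.049, 0.024], 0.66)]
```

View pics/w5.png

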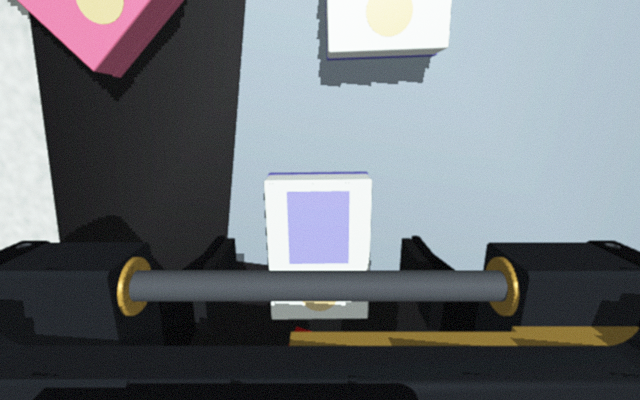

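The picture shows the white carton centred between the fingers (265–371), its end edge at row 180, and the pad edge at row 262. I grasp about 6 mm further back.

Emit:
jog_arm([
  [-0.3,0,0.9,0],
  [0,0,0.9,0],
  [0,0,0.9,0],
  [0,0,0.7,0],
  [0,0,0,0],
  [0,0,0,0],
])

```text
time_s: 72.8
tcp_pos: [0.4328, 0.1113, 0.1854]
ee_rot: [[-0.084, 0.997, -0.0], [0.997, 0.084, -0.0], [-0.0, -0.0, -1.0]]
wrist_force: [-0.6, 0.3, 0.8]
gripper_width: 0.999
gripper_force: 0.0
```

Emit:
jog_arm([
  [0,0,0,0],
  [0,0,0,0],
  [0,0,0,0],
  [0,0,0,0],
  [0,0,0,0],
  [0,0,-0.6,0],
  [0,0,-1,0],
  [0,0,-1,0],
  [0,0,-1,1],
  [0,0,-1,1],
], grip=0)

```text
time_s: 73.8
tcp_pos: [0.4321, 0.1107, 0.2778]
ee_rot: [[0.081, 0.997, -0.002], [0.997, -0.081, -0.001], [-0.001, -0.002, -1.0]]
wrist_force: [1.2, -0.5, -3.1]
gripper_width: 0.777
gripper_force: 29.9
```

Emit:
jog_arm([
  [0,0,-1,1],
  [0,0,-1,1],
  [0,0,-1,1],
  [0,0,0,1],
  [0,0,0,1],
  [0,0,0,1],
  [0,0,0,1],
  [0,0,0,1],
  [0,0,0,1],
  [0,0,0,1],
])

```text
time_s: 74.8
tcp_pos: [0.4321, 0.1107, 0.3367]
ee_rot: [[0.771, 0.637, -0.002], [0.637, -0.771, -0.001], [-0.002, -0.001, -1.0]]
wrist_force: [-0.2, 0.8, -3.4]
gripper_width: 0.776
gripper_force: 29.9
```

Emit:
jog_arm([
  [0,0,0,1],
  [0,0,0,1],
  [0,0,0,1],
  [0,0,0,1],
  [0,0,0,1],
  [0,0,0,1],
  [0,0,0,1],
  [0,0,0,1],
  [0,0,0,0.5],
  [0,0,0,0],
])

```text
time_s: 75.8
tcp_pos: [0.4322, 0.1107, 0.3368]
ee_rot: [[1.0, 0.014, -0.002], [0.014, -1.0, -0.001], [-0.002, 0.001, -1.0]]
wrist_force: [-0.2, -0.2, -2.8]
gripper_width: 0.777
gripper_force: 30.0
```

```bash
python3 - <<'E'
from h import *
s,R,p,g,y=st(); print(s["time_s"],g,y,s["gripper_width"],s["wrist_force"]); print(go(.386,-.2232,.12,.8))
E
```

```text
75.8 [0.43189956 0.11062254 0.17332662] 0.7844199767017529 0.7770380803518827 [-0.16179166 -0.16099274 -2.83078142]
turn -0.00 then (at new yaw) shift [-2.53 16.66  2.67]
```

Emit:
jog_arm([
  [-0.15,0.98,0,0],
  [-0.15,0.98,0,0],
  [-0.15,0.98,0,0],
  [-0.15,0.98,0,0],
  [-0.15,0.98,0,0],
  [-0.15,0.98,0,0],
  [-0.15,0.98,0,0],
  [-0.15,0.98,0,0],
  [-0.15,0.98,0,0],
  [-0.15,0.98,0,0],
])

```text
time_s: 76.8
tcp_pos: [0.4049, -0.0862, 0.3372]
ee_rot: [[1.0, 0.015, -0.001], [0.015, -1.0, 0.0], [-0.001, -0.0, -1.0]]
wrist_force: [1.0, -0.1, -2.8]
gripper_width: 0.778
gripper_force: 30.0
```

Emit:
jog_arm([
  [-0.15,0.98,0,0],
  [-0.15,0.98,0,0],
  [-0.15,0.98,0,0],
  [-0.15,0.98,0,0],
  [-0.15,0.98,0,0],
  [-0.12,0.98,0,0],
  [0,0.98,0,0],
  [0,0,0,0],
  [0,0,0,0],
])

```text
time_s: 77.7
tcp_pos: [0.3896, -0.2229, 0.337]
ee_rot: [[1.0, 0.013, -0.001], [0.013, -1.0, 0.001], [-0.001, -0.001, -1.0]]
wrist_force: [0.3, 0.3, -2.6]
gripper_width: 0.785
gripper_force: 29.9
```

Emit:
jog_arm([
  [0.05,0,0.9,0],
  [0,0,0.9,0],
  [0,0,0.85,0],
  [-0.06,0,0.37,0],
  [-0.06,0,0.37,0],
  [0,0,0.22,0],
  [0,0,0.23,0],
  [0.05,0,0.22,0],
  [0.06,0,0.22,0],
  [0.11,0,0.2,0],
])

```text
time_s: 78.7
tcp_pos: [0.393, -0.2221, 0.2499]
ee_rot: [[1.0, 0.016, 0.0], [0.016, -1.0, -0.0], [0.0, 0.001, -1.0]]
wrist_force: [-6.1, 3.9, 15.0]
gripper_width: 0.778
gripper_force: 30.0
```

Emit:
jog_arm([
  [0.11,0,0.2,0],
  [0.15,0,0.16,0],
  [0.16,0,0.16,0],
  [0.15,0,0,0],
  [0.1,0,0,0],
  [0,0,0,0],
  [0,0,0,0],
])

```text
time_s: 79.4
tcp_pos: [0.4019, -0.2224, 0.2377]
ee_rot: [[1.0, 0.013, -0.014], [0.013, -1.0, 0.002], [-0.014, -0.002, -1.0]]
wrist_force: [-14.6, -2.9, 10.5]
gripper_width: 0.78
gripper_force: 30.0
```

Emit:
jog_arm([
  [-0.3,0,-0.1,0],
  [-0.3,0,-1,0],
  [0,0,-1,0],
  [0,0,-1,0],
  [0,0,-1,0],
  [0,0,-1,0],
  [0,0,-0.8,0],
  [0,0,0,0],
])

```text
time_s: 80.2
tcp_pos: [0.3951, -0.2224, 0.358]
ee_rot: [[1.0, 0.015, 0.007], [0.015, -1.0, -0.001], [0.007, 0.002, -1.0]]
wrist_force: [0.2, 0.9, -3.5]
gripper_width: 0.78
gripper_force: 30.0
```

```bash
python3 - <<'E'
from h import *
s,R,p,g,y=st(); print(s["time_s"],g,y,s["gripper_width"],s["wrist_force"]); print(tilt()); stand()
E
```

```text
80.2 [ 0.39623184 -0.22265205  0.19446619] 0.8854802226997436 0.7803862246159163 [ 0.19435883  0.93238476 -3.50080364]
[(0.573, 108, 104), (0.543, 110, 104), (0.535, 106, 104), (0.515, 104, 104)]
top 0.57 57 [0.477 0.487] [-0.255 -0.205]
side 0.97 780 [0.411 0.458] [-0.342 -0.192]
side 0.83 718 [0.435 0.485] [-0.342 -0.194]
side 0.71 536 [0.363 0.442] [-0.226 -0.032]
side 0.4 118 [0.404 0.447] [-0.205 -0.145]
```

```bash
sed -i 's/for m in \[q\["mask"\] for q in eyes.outline_of(c,"box0")\]:/for m in [q["mask"] for q in eyes.outline_of(c,"box0") if q["mask"].sum()>minpx]:/; s/def tilt(c="side",d=.060,hb=.020)/def tilt(c="side",d=.060,hb=.017,minpx=300)/' h.py
python3 - <<'E'
from h import *
print(tilt()); print(tilt(d=.066)); print(tilt(d=.055))
E
```

```text
[(0.758, 62, 643), (0.748, 60, 643), (0.728, 64, 643), (0.715, 58, 643)]
[(0.807, 64, 611), (0.8, 66, 611), (0.795, 62, 611), (0.776, 60, 611)]
[(0.694, 62, 566), (0.686, 58, 566), (0.677, 56, 566), (0.671, 60, 566)]
```

Tilt is about 63°. I enter the tray and push against the second carton.

Emit:
jog_arm([
  [0.95,0,0,0],
  [0.95,0,0,0],
  [0.95,0,0,0],
  [0.95,0,0,0],
  [0.95,0,0,0],
  [0.95,0,0,0],
  [0.95,0,0,0],
  [0,0,0.8,0],
  [0,0,0.8,0],
  [0,0,0.8,0],
])

```text
time_s: 81.8
tcp_pos: [0.5275, -0.2209, 0.3066]
ee_rot: [[1.0, 0.014, -0.0], [0.014, -1.0, 0.0], [-0.0, -0.0, -1.0]]
wrist_force: [-0.0, 0.7, -3.4]
gripper_width: 0.778
gripper_force: 30.0
```

Emit:
jog_arm([
  [0,0,0.8,0],
  [0,0,0.8,0],
  [0,0,0.8,0],
  [0,0,0.8,0],
  [0,0,0.25,0],
  [0,0,0,0],
])

```text
time_s: 82.4
tcp_pos: [0.5273, -0.221, 0.2377]
ee_rot: [[1.0, 0.014, -0.002], [0.014, -1.0, 0.0], [-0.002, -0.0, -1.0]]
wrist_force: [0.3, 0.1, -2.3]
gripper_width: 0.779
gripper_force: 30.0
```

Emit:
jog_arm([
  [-0.3,0,0,0],
  [-0.3,0,0,0],
  [-0.25,0,0,0],
  [-0.25,0,0.05,0],
  [-0.2,0,0.05,0],
  [0,0,0,0],
])

```text
time_s: 83.0
tcp_pos: [0.508, -0.221, 0.2426]
ee_rot: [[0.999, 0.017, 0.029], [0.017, -1.0, -0.004], [0.029, 0.005, -1.0]]
wrist_force: [12.5, 3.2, 2.9]
gripper_width: 0.784
gripper_force: 30.0
```

```bash
python3 - <<'E'
from h import *
s,R,p,g,y=st(); print(s["time_s"],p,g,y,s["gripper_width"],s["wrist_force"],s["moment"]); print(tilt(d=.063))
E
```

```text
83.0 [ 0.50804504 -0.22103314  0.24259538] [ 0.51274553 -0.22173584  0.07916447] 0.9534272265155781 0.7839287430351839 [12.48748025  3.20393951  2.89520522] [ 1.38028403 -4.14157703 -0.15868143]
[(0.777, 78, 350), (0.767, 80, 350), (0.765, 74, 350), (0.763, 76, 350)]
```

Emit:
jog_arm([
  [-0.25,0,0,0],
  [-0.25,0,0,0],
  [-0.25,0,0,0],
  [-0.2,0,0,0],
  [0,0,0,0],
])

```text
time_s: 83.6
tcp_pos: [0.489, -0.2221, 0.2429]
ee_rot: [[0.999, 0.017, 0.029], [0.017, -1.0, -0.006], [0.028, 0.006, -1.0]]
wrist_force: [11.7, -0.4, 3.8]
gripper_width: 0.779
gripper_force: 30.0
```

```bash
python3 - <<'E'
from h import *
s,R,p,g,y=st(); print(s["time_s"],p,g,y,s["gripper_width"],s["wrist_force"],s["moment"]); print(tilt(d=.063,minpx=150))
E
```

```text
83.6 [ 0.48896363 -0.22206429  0.24290595] [ 0.49363207 -0.22298562  0.07947521] 0.971272231865166 0.7790036644719579 [11.65950458 -0.44783436  3.82238328] [ 0.09058672 -3.77028842 -0.21411081]
[(0.715, 94, 154), (0.701, 92, 154), (0.7, 90, 154), (0.683, 96, 154)]
```

Emit:
jog_arm([
  [0.3,0,0,0],
  [0.3,0,0.1,0],
  [0,0,0.15,0],
  [0,0,0.1,0],
  [0,0,0,0],
])

```text
time_s: 84.2
tcp_pos: [0.4949, -0.2214, 0.2301]
ee_rot: [[1.0, 0.015, 0.003], [0.015, -1.0, -0.001], [0.003, 0.001, -1.0]]
wrist_force: [2.8, 0.9, 2.4]
gripper_width: 0.78
gripper_force: 30.0
```

```bash
python3 - <<'E'
from h import *
s,R,p,g,y=st(); print(s["time_s"],p,g,y,s["gripper_width"],s["wrist_force"],s["moment"]); print(tilt(d=.063,minpx=150))
E
```

```text
84.2 [ 0.4949059  -0.22140759  0.23014608] [ 0.49531908 -0.22151499  0.06664664] 0.8366986718516533 0.7798587981844409 [2.79892366 0.8879409  2.38285087] [ 0.23630533 -1.01963917 -0.01756052]
[(0.694, 92, 177), (0.676, 88, 177), (0.665, 90, 177), (0.661, 94, 177)]
```

Emit:
jog_arm([
  [0,0,0,0],
  [0,0,0,0],
  [0,0,0,0],
  [0,0,-0.5,0],
  [0,0,-1,0],
  [0,0,-1,0],
  [0,0,-1,0],
  [0,0,-1,0],
  [0,0,-1,0],
  [0,0,-1,0],
], grip=87)

```text
time_s: 85.3
tcp_pos: [0.4938, -0.2214, 0.3609]
ee_rot: [[1.0, 0.014, -0.001], [0.014, -1.0, 0.0], [-0.001, -0.0, -1.0]]
wrist_force: [-0.0, -0.0, -0.3]
gripper_width: 1.0
gripper_force: 0.0
```

Emit:
jog_arm([
  [-0.12,-1,0,0],
  [-0.12,-1,0,0],
  [-0.12,-1,0,0],
  [-0.12,-1,0,0],
  [-0.12,-1,0,0],
  [-0.12,-1,0,0],
  [-0.12,-1,0,0],
  [-0.12,-1,0,0],
  [-0.12,-1,0,0],
  [-0.12,-1,0,0],
])

```text
time_s: 86.3
tcp_pos: [0.4669, -0.0212, 0.36]
ee_rot: [[1.0, 0.014, -0.001], [0.014, -1.0, -0.0], [-0.001, 0.0, -1.0]]
wrist_force: [0.3, 0.1, -0.2]
gripper_width: 1.002
gripper_force: 0.0
```

```bash
cat >> h.py <<'E'
def lean(xs,c="side"):
    "fit each standing carton: base middle x and lean (deg, + = top to world +x)"
    im,cal=cap(c)
    for q in eyes.outline_of(c,"box0"):
        m=q["mask"]; v,u=np.nonzero(m); P=w(cal,np.c_[u,v],.06)
        if P[:,1].mean()>-.12 or m.sum()<150: continue
        best=(0,)
        for bx in np.arange(xs[0],xs[1],.002):
            for L in range(-12,25,3):
                a=np.radians(L); X=np.array([np.sin(a),.0,np.cos(a)]); Z=np.array([np.cos(a),0,-np.sin(a)])
                o=np.array([bx,-.2225,.006]);P=[o+i*X+k*Z+np.array([0,j,0]) for i in(0,.1) for j in(-.034,.034) for k in(-.014,.014)]
                t=np.zeros(m.shape,np.uint8); cv2.fillConvexPoly(t,cv2.convexHull(px(cal,P).astype(np.float32)).astype(np.int32),1); t=t>0
                s=(t&m).sum()/(t|m).sum()
                if s>best[0]: best=(round(float(s),3),round(bx,3),L)
        print("box",best,int(m.sum()))
E
python3 - <<'E'
from h import *
s,R,p,g,y=st(); print(s["time_s"],g,y); lean((.43,.56)); stand(); print(boxes("top"))
E
```

```text
86.3 [ 0.46683481 -0.0212287   0.19651099] 0.7889075907901046
box (0.658, np.float64(0.48), -6) 659
box (0.72, np.float64(0.456), -9) 706
box (0.699, np.float64(0.508), -6) 717
box (0.336, np.float64(0.56), 24) 1344
top 0.8 315 [0.483 0.512] [-0.255 -0.174]
top 0.8 293 [0.429 0.455] [-0.255 -0.174]
top 0.72 269 [0.456 0.481] [-0.258 -0.177]
side 0.95 725 [0.434 0.484] [-0.342 -0.194]
side 0.95 664 [0.413 0.454] [-0.342 -0.191]
side 0.84 879 [0.38  0.456] [-0.201 -0.09 ]
side 0.58 603 [0.463 0.51 ] [-0.34  -0.194]
[(421, -36, 103, 48, -88.4, 0.6, 0.98), (278, 260, 92, 71, -42.0, 0.44, 0.96), (505, -230, 90, 34, -84.3, 0.0, 0.83), (445, -232, 90, 29, -88.4, 0.0, 0.76), (476, -233, 87, 29, -88.4, 0.0, 0.69), (479, 320, 24, 11, -36.7, 0.0, 0.62), (532, -227, 266, 110, 1.6, 0.0, 0.46)]
```

All three stand upright in the top view, at x .429–.455, .456–.481 and .483–.512. Now the last carton.

Emit:
jog_arm([
  [-0.05,-1,0,0],
  [-0.05,-1,0,0],
  [-0.05,-1,0,0],
  [-0.05,-1,0,0],
  [-0.05,-1,0,0],
  [-0.05,-1,0,0],
  [-0.05,-1,0,0],
  [-0.05,-1,0,0],
  [-0.05,-1,0,0],
  [-0.05,-1,0,0],
])

```text
time_s: 87.7
tcp_pos: [0.4549, 0.1784, 0.3595]
ee_rot: [[1.0, 0.013, -0.0], [0.013, -1.0, -0.0], [-0.0, 0.0, -1.0]]
wrist_force: [1.1, 0.1, 0.6]
gripper_width: 0.998
gripper_force: 0.0
```

Emit:
jog_arm([
  [-0.04,-1,0,0],
  [-0.04,-1,0,0],
  [-0.04,-1,0,0],
  [-0.04,-1,0,0],
  [-0.04,-1,0,0],
  [0,-0.35,0,-1],
  [0,0,0,-1],
  [0,0,0,-1],
  [0,0,0,-1],
  [0,0,0,-1],
])

```text
time_s: 88.7
tcp_pos: [0.4494, 0.2855, 0.3594]
ee_rot: [[0.914, 0.405, -0.0], [0.405, -0.914, -0.0], [-0.0, 0.0, -1.0]]
wrist_force: [0.4, -0.7, 0.0]
gripper_width: 0.998
gripper_force: 0.0
```

Emit:
jog_arm([
  [0,0,0,-1],
  [0,0,0,-1],
  [0,0,0,-1],
  [0,0,0,-1],
  [0,0,0,-1],
  [0,0,0,-1],
  [0,0,0,-1],
  [0,0,0,-1],
  [0,0,0,-1],
  [0,0,0,-1],
])

```text
time_s: 89.7
tcp_pos: [0.4494, 0.2855, 0.3594]
ee_rot: [[0.347, 0.938, -0.0], [0.938, -0.347, -0.0], [-0.0, -0.0, -1.0]]
wrist_force: [-0.3, -0.1, -0.0]
gripper_width: 0.998
gripper_force: 0.0
```

Emit:
jog_arm([
  [0,0,0.9,-1],
  [0,0,0.9,-1],
  [0,0,0.9,-1],
  [0,0,0.9,-1],
  [0,0,0.9,-1],
  [0,0,0.8,-0.6],
  [0,0,0,0],
  [0,0,0,0],
])

```text
time_s: 90.5
tcp_pos: [0.4496, 0.2855, 0.2537]
ee_rot: [[-0.09, 0.996, 0.0], [0.996, 0.09, -0.0], [-0.0, 0.0, -1.0]]
wrist_force: [0.9, -0.2, -0.4]
gripper_width: 1.001
gripper_force: 0.0
```

```bash
python3 - <<'E'
from h import *
s,R,p,g,y=st(); print(s["time_s"],g,y,s["joints"].round(1)); under(); print(boxes("wrist"))
E
```

```text
90.5 [0.44959121 0.2854343  0.0901554 ] 95.17865126728476 [ 49.9  22.5 -23.7   0.  -43.8 135.3]
0.56 [[467.0, 333.0, 478.0, 334.0], [417.0, 320.0, 484.0, 327.0], [418.0, 313.0, 486.0, 319.0], [419.0, 305.0, 486.0, 311.0], [420.0, 297.0, 487.0, 303.0]]
[(455, 293, 76, 68, -83.2, 0.0, 0.86), (294, 288, 111, 69, 1.5, 0.36, 0.69)]
```

Emit:
jog_arm([
  [0,0.27,0.9,0],
  [0,0,0.9,0],
  [0,0,0.9,0],
  [0,0,0.7,0],
  [0,0,0,0],
  [0,0,0,0],
])

```text
time_s: 91.3
tcp_pos: [0.4548, 0.2858, 0.186]
ee_rot: [[-0.091, 0.996, 0.001], [0.996, 0.091, 0.001], [0.001, 0.001, -1.0]]
wrist_force: [0.8, 0.0, -0.4]
gripper_width: 0.999
gripper_force: 0.0
```

Emit:
jog_arm([
  [0,0,0,0],
  [0,0,0,0],
  [0,0,0,0],
  [0,0,0,0],
  [0,0,0,0],
  [0,0,-0.6,0],
  [0,0,-1,0],
  [0,0,-1,0],
  [0,0,-1,1],
  [0,0,-1,1],
], grip=0)

```text
time_s: 92.3
tcp_pos: [0.4542, 0.2852, 0.2786]
ee_rot: [[0.072, 0.997, -0.001], [0.997, -0.072, -0.0], [-0.0, -0.001, -1.0]]
wrist_force: [0.9, -0.2, -1.3]
gripper_width: 0.78
gripper_force: 29.8
```

Emit:
jog_arm([
  [0,0,-1,1],
  [0,0,-1,1],
  [0,0,-1,1],
  [0,0,0,1],
  [0,0,0,1],
  [0,0,0,1],
  [0,0,0,1],
  [0,0,0,1],
  [0,0,0,1],
  [0,0,0,1],
])

```text
time_s: 93.3
tcp_pos: [0.4541, 0.2851, 0.3376]
ee_rot: [[0.766, 0.643, -0.001], [0.643, -0.766, -0.001], [-0.001, -0.0, -1.0]]
wrist_force: [0.1, 0.5, -1.7]
gripper_width: 0.776
gripper_force: 29.8
```

Emit:
jog_arm([
  [0,0,0,1],
  [0,0,0,1],
  [0,0,0,1],
  [0,0,0,1],
  [0,0,0,1],
  [0,0,0,1],
  [0,0,0,1],
  [0,0,0,1],
  [0,0,0,0.6],
  [0,0,0,0],
])

```text
time_s: 94.3
tcp_pos: [0.4542, 0.2852, 0.3376]
ee_rot: [[1.0, 0.014, -0.001], [0.014, -1.0, -0.0], [-0.001, 0.0, -1.0]]
wrist_force: [0.3, 1.1, -1.7]
gripper_width: 0.78
gripper_force: 29.8
```

```bash
python3 - <<'E'
from h import *
s,R,p,g,y=st(); print(s["time_s"],g,y,s["gripper_width"],s["wrist_force"]); print(go(.3873,-.2232,.12,.8))
E
```

```text
94.3 [0.45408366 0.28508466 0.17414226] 0.7944567214965554 0.7797896950611908 [ 0.29952455  1.08071213 -1.72002058]
turn -0.00 then (at new yaw) shift [-3.69 25.37  2.71]
```

Emit:
jog_arm([
  [-0.14,0.98,0,0],
  [-0.14,0.98,0,0],
  [-0.14,0.98,0,0],
  [-0.14,0.98,0,0],
  [-0.14,0.98,0,0],
  [-0.14,0.98,0,0],
  [-0.14,0.98,0,0],
  [-0.14,0.98,0,0],
  [-0.14,0.98,0,0],
  [-0.14,0.98,0,0],
])

```text
time_s: 95.3
tcp_pos: [0.4289, 0.0874, 0.3377]
ee_rot: [[1.0, 0.014, 0.0], [0.014, -1.0, 0.0], [0.0, -0.0, -1.0]]
wrist_force: [0.4, -0.2, -1.9]
gripper_width: 0.776
gripper_force: 29.8
```

Emit:
jog_arm([
  [-0.14,0.98,0,0],
  [-0.14,0.98,0,0],
  [-0.14,0.98,0,0],
  [-0.14,0.98,0,0],
  [-0.14,0.98,0,0],
  [-0.14,0.98,0,0],
  [-0.14,0.98,0,0],
  [-0.14,0.98,0,0],
  [-0.14,0.98,0,0],
  [-0.14,0.98,0,0],
])

```text
time_s: 96.3
tcp_pos: [0.4033, -0.1087, 0.3377]
ee_rot: [[1.0, 0.014, 0.0], [0.014, -1.0, 0.0], [0.0, -0.0, -1.0]]
wrist_force: [0.6, 0.3, -1.7]
gripper_width: 0.779
gripper_force: 29.8
```

Emit:
jog_arm([
  [-0.15,0.98,0,0],
  [-0.15,0.98,0,0],
  [-0.15,0.98,0,0],
  [-0.15,0.98,0,0],
  [-0.14,0.98,0,0],
  [-0.14,0.87,0,0],
  [0,0,0,0],
  [0,0,0,0],
])

```text
time_s: 97.1
tcp_pos: [0.3874, -0.2233, 0.3375]
ee_rot: [[1.0, 0.012, -0.0], [0.012, -1.0, 0.0], [-0.0, -0.0, -1.0]]
wrist_force: [0.0, 0.4, -2.2]
gripper_width: 0.784
gripper_force: 29.8
```

```bash
python3 - <<'E'
from h import *
s,R,p,g,y=st(); print(s["time_s"],g,y); print(go(.3885,-.2232,.12,.8))
E
```

```text
97.1 [ 0.38741294 -0.22327095  0.17399653] 0.712036721771451
turn -0.02 then (at new yaw) shift [ 0.05 -0.    2.7 ]
```

Emit:
jog_arm([
  [0.15,0,0.9,0],
  [0,0,0.9,0],
  [0,0,0.85,0],
  [-0.06,0,0.37,0],
  [-0.06,0,0.37,0],
  [0,0,0.22,0],
  [0,0,0.23,0],
  [0.05,0,0.22,0],
  [0.06,0,0.22,0],
  [0.11,0,0.2,0],
])

```text
time_s: 98.1
tcp_pos: [0.3936, -0.2226, 0.2504]
ee_rot: [[1.0, 0.016, 0.002], [0.016, -1.0, -0.001], [0.002, 0.001, -1.0]]
wrist_force: [-6.5, 2.6, 16.4]
gripper_width: 0.776
gripper_force: 30.0
```

Emit:
jog_arm([
  [0.11,0,0.2,0],
  [0.15,0,0.16,0],
  [0.16,0,0.16,0],
  [0.15,0,0,0],
  [0.1,0,0,0],
  [0,0,0,0],
  [0,0,0,0],
])

```text
time_s: 98.8
tcp_pos: [0.4021, -0.2227, 0.2378]
ee_rot: [[1.0, 0.013, -0.013], [0.013, -1.0, 0.001], [-0.013, -0.001, -1.0]]
wrist_force: [-15.0, -3.6, 12.3]
gripper_width: 0.776
gripper_force: 30.0
```

Emit:
jog_arm([
  [-0.3,0,-0.1,0],
  [-0.3,0,-1,0],
  [0,0,-1,0],
  [0,0,-1,0],
  [0,0,-1,0],
  [0,0,-1,0],
  [0,0,-0.8,0],
  [0,0,0,0],
])

```text
time_s: 99.6
tcp_pos: [0.3953, -0.2225, 0.358]
ee_rot: [[1.0, 0.015, 0.007], [0.015, -1.0, -0.002], [0.007, 0.002, -1.0]]
wrist_force: [0.6, 0.0, -2.9]
gripper_width: 0.779
gripper_force: 30.0
```

```bash
python3 - <<'E'
from h import *
s,R,p,g,y=st(); print(s["time_s"],g,y,s["gripper_width"],s["wrist_force"]); print(tilt(d=.063)); stand()
E
```

```text
99.6 [ 0.39638286 -0.22279243  0.19451948] 0.8704427235382759 0.7788490983474328 [ 0.64141995  0.01817288 -2.90388345]
[(0.782, 68, 550), (0.779, 66, 550), (0.774, 64, 550), (0.774, 62, 550)]
top 0.36 68 [0.476 0.487] [-0.258 -0.207]
top 0.18 1428 [0.504 0.639] [-0.245 -0.163]
side 0.81 501 [0.365 0.449] [-0.221 -0.02 ]
side 0.74 712 [0.459 0.511] [-0.342 -0.19 ]
side 0.72 707 [0.435 0.483] [-0.341 -0.195]
side 0.7 669 [0.413 0.455] [-0.341 -0.192]
side 0.47 70 [0.429 0.446] [-0.185 -0.148]
```

Emit:
jog_arm([
  [0.98,0,0,0],
  [0.98,0,0,0],
  [0.98,0,0,0],
  [0.98,0,0,0],
  [0.98,0,0,0],
  [0.98,0,0,0],
  [0.98,0,0,0],
  [0.98,0,0,0],
  [0,0,0,0],
  [0,0,0,0],
])

```text
time_s: 100.9
tcp_pos: [0.5514, -0.2205, 0.3541]
ee_rot: [[1.0, 0.014, -0.003], [0.014, -1.0, 0.001], [-0.003, -0.001, -1.0]]
wrist_force: [0.1, 0.7, -2.7]
gripper_width: 0.778
gripper_force: 30.0
```

```bash
python3 - <<'E'
from h import *
s,R,p,g,y=st(); print(s["time_s"],g,y); print(go(.5535,-.2218,.076,.8)); stand()
im,cal=cap("top")
E
```

```text
100.9 [ 0.55088182 -0.22036347  0.19056803] 0.7999306608821205
turn -0.00 then (at new yaw) shift [0.13 0.07 5.73]
top 0.82 334 [0.482 0.512] [-0.26  -0.174]
top 0.79 307 [0.456 0.484] [-0.258 -0.177]
top 0.61 286 [0.429 0.455] [-0.255 -0.174]
top 0.54 134 [0.519 0.537] [-0.264 -0.201]
side 0.94 708 [0.458 0.512] [-0.343 -0.194]
side 0.89 802 [0.529 0.612] [-0.219 -0.032]
side 0.65 740 [0.434 0.484] [-0.342 -0.195]
side 0.57 928 [0.376 0.456] [-0.202 -0.088]
side 0.55 692 [0.412 0.455] [-0.342 -0.191]
```

Emit:
jog_arm([
  [0.13,0.07,0.8,0],
  [0,0,0.8,0],
  [0,0,0.8,0],
  [0,0,0.8,0],
  [0,0,0.8,0],
  [0,0,0.6,0],
  [0,0,0.5,0],
  [0,0,0.4,0],
  [0,0,0.2,0],
  [0,0,0,0],
])

```text
time_s: 102.15
tcp_pos: [0.5539, -0.2219, 0.2412]
ee_rot: [[1.0, 0.014, -0.001], [0.014, -1.0, 0.0], [-0.001, -0.0, -1.0]]
wrist_force: [0.4, 0.1, -1.6]
gripper_width: 0.782
gripper_force: 30.0
```

```bash
python3 - <<'E'
from h import *
s,R,p,g,y=st(); print(s["time_s"],g,y,s["wrist_force"],s["moment"]); stand(); print(tilt(d=.063,minpx=250))
E
```

```text
102.15 [ 0.55382351 -0.221907    0.07767536] 0.8043694348446977 [ 0.35644573  0.14622406 -1.6094551 ] [-0.0712181   0.00941478 -0.05020136]
top 0.66 329 [0.48  0.512] [-0.255 -0.174]
top 0.57 264 [0.456 0.482] [-0.255 -0.179]
side 0.97 867 [0.379 0.454] [-0.201 -0.089]
side 0.95 690 [0.435 0.482] [-0.341 -0.195]
side 0.95 682 [0.412 0.455] [-0.342 -0.19 ]
side 0.71 541 [0.491 0.578] [-0.333 -0.187]
side 0.6 667 [0.46  0.511] [-0.342 -0.19 ]
side 0.36 731 [0.626 0.704] [-0.356 -0.272]
[(0.817, 68, 577), (0.816, 66, 577), (0.805, 64, 577), (0.793, 70, 577)]
```

No contact while going in. Now I push.

Emit:
jog_arm([
  [-0.3,0,0,0],
  [-0.3,0,0,0],
  [-0.25,0,0,0],
  [-0.25,0,0.05,0],
  [-0.2,0,0.05,0],
  [0,0,0,0],
])

```text
time_s: 103.05
tcp_pos: [0.5347, -0.2218, 0.2452]
ee_rot: [[0.999, 0.017, 0.029], [0.017, -1.0, -0.004], [0.029, 0.005, -1.0]]
wrist_force: [13.0, 4.7, 4.1]
gripper_width: 0.78
gripper_force: 30.0
```

```bash
python3 - <<'E'
from h import *
s,R,p,g,y=st(); print(s["time_s"],p,g,y,s["gripper_width"],s["wrist_force"],s["moment"]); print(tilt(d=.063,minpx=200))
E
```

```text
103.05 [ 0.53472869 -0.22180418  0.24520447] [ 0.53942925 -0.22246768  0.0817734 ] 0.9552753546205097 0.7804778411219712 [12.95232697  4.66908984  4.0872415 ] [ 1.50886298 -4.30090271 -0.1446415 ]
[(0.769, 80, 301), (0.768, 78, 301), (0.766, 76, 301), (0.765, 74, 301)]
```

Emit:
jog_arm([
  [-0.25,0,0,0],
  [-0.25,0,0,0],
  [-0.2,0,0.05,0],
  [-0.2,0,0.05,0],
  [0,0,0,0],
])

```text
time_s: 103.65
tcp_pos: [0.517, -0.223, 0.2436]
ee_rot: [[0.999, 0.017, 0.029], [0.017, -1.0, -0.006], [0.029, 0.006, -1.0]]
wrist_force: [14.4, 0.4, 4.9]
gripper_width: 0.776
gripper_force: 31.6
```

```bash
python3 - <<'E'
from h import *
s,R,p,g,y=st(); print(s["time_s"],p,g,y,s["gripper_width"],s["wrist_force"],s["moment"]); print(tilt(d=.063,minpx=150))
E
```

```text
103.65 [ 0.51701423 -0.22295642  0.24359429] [ 0.52183268 -0.22388783  0.08016796] 0.9632186540689633 0.7759656909857484 [14.39072894  0.40499948  4.93011159] [ 0.22399407 -4.16043715 -0.24769944]
[(0.698, 92, 197), (0.669, 96, 197), (0.669, 94, 197), (0.661, 90, 197)]
```

Emit:
jog_arm([
  [0.3,0,0,0],
  [0.3,0,0.1,0],
  [0,0,0.15,0],
  [0,0,0.1,0],
  [0,0,0,0],
])

```text
time_s: 104.25
tcp_pos: [0.5228, -0.2224, 0.2306]
ee_rot: [[1.0, 0.014, 0.004], [0.014, -1.0, -0.001], [0.004, 0.001, -1.0]]
wrist_force: [5.4, 0.2, -3.2]
gripper_width: 0.784
gripper_force: 30.0
```

Emit:
jog_arm([
  [0,0,0,0],
  [0,0,0,0],
  [0,0,0,0],
  [0,0,-0.5,0],
  [0,0,-1,0],
  [0,0,-1,0],
  [0,0,-1,0],
  [0,0,-1,0],
  [0,0,-0.5,0],
  [0,0,0,0],
], grip=87)

```text
time_s: 105.25
tcp_pos: [0.522, -0.2225, 0.3324]
ee_rot: [[1.0, 0.014, 0.003], [0.014, -1.0, -0.001], [0.003, 0.001, -1.0]]
wrist_force: [-0.3, 0.6, 0.3]
gripper_width: 1.001
gripper_force: 0.0
```

Emit:
jog_arm([
  [0.9,0,0,0],
  [0.9,0,0,0],
  [0.9,0,0,0],
  [0.9,0,0,0],
  [0,0,0,0],
  [0,0,0,0],
], grip=40)

```text
time_s: 105.85
tcp_pos: [0.5935, -0.2212, 0.329]
ee_rot: [[1.0, 0.014, -0.003], [0.014, -1.0, 0.001], [-0.003, -0.001, -1.0]]
wrist_force: [-0.2, -0.7, -0.8]
gripper_width: 0.542
gripper_force: 0.0
```

```bash
python3 - <<'E'
from h import *
s,R,p,g,y=st(); print(s["time_s"],g,y,s["wrist_force"]); stand()
print([(np.round(d["centre"],3).tolist(),round(d["conf"],2)) for d in eyes.spot_in("top","bookend_rib")])
print(go(.605,-.2206,.074,.8))
E
```

```text
105.85 [ 0.59296913 -0.22108817  0.1654686 ] 0.7936073619288553 [-0.22860965 -0.66629647 -0.75891973]
top 0.64 303 [0.483 0.512] [-0.255 -0.174]
top 0.62 284 [0.512 0.539] [-0.256 -0.177]
top 0.6 318 [0.456 0.484] [-0.258 -0.177]
top 0.6 297 [0.429 0.455] [-0.255 -0.174]
side 0.91 683 [0.435 0.483] [-0.34  -0.195]
side 0.9 898 [0.379 0.456] [-0.204 -0.089]
side 0.85 668 [0.485 0.539] [-0.341 -0.191]
side 0.81 662 [0.46  0.511] [-0.341 -0.19 ]
[([0.58, -0.228, 0.049], 0.68)]
turn -0.00 then (at new yaw) shift [ 0.59 -0.03  4.66]
```

All four stand upright and adjoining (.429 to .539). Next I grip the rib and push the bookend up.

Emit:
jog_arm([
  [0.6,0,0.9,0],
  [0,0,0.9,0],
  [0,0,0.9,0],
  [0,0,0.9,0],
  [0,0,0.9,0],
  [0,0,0,0],
  [0,0,0,0],
])

```text
time_s: 106.8
tcp_pos: [0.6059, -0.2213, 0.241]
ee_rot: [[1.0, 0.014, 0.0], [0.014, -1.0, -0.0], [0.0, 0.0, -1.0]]
wrist_force: [0.9, 0.1, 0.9]
gripper_width: 0.46
gripper_force: 0.0
```

Emit:
jog_arm([
  [0,0,0,0],
  [0,0,0,0],
  [0,0,0,0],
  [0,0,0,0],
  [0,0,0,0],
], grip=0)

```text
time_s: 107.3
tcp_pos: [0.606, -0.2212, 0.241]
ee_rot: [[1.0, 0.014, 0.001], [0.014, -1.0, -0.0], [0.001, 0.0, -1.0]]
wrist_force: [-0.2, 0.1, 2.2]
gripper_width: 0.134
gripper_force: 30.0
```

Emit:
jog_arm([
  [-0.3,0,0,0],
  [-0.3,0,0,0],
  [-0.3,0,0,0],
  [-0.3,0,0,0],
  [-0.3,0,0,0],
  [-0.2,0,0,0],
  [0,0,0,0],
])

```text
time_s: 108.0
tcp_pos: [0.5711, -0.2216, 0.2409]
ee_rot: [[1.0, 0.014, -0.001], [0.014, -1.0, 0.0], [-0.001, -0.0, -1.0]]
wrist_force: [-1.7, 1.3, 5.3]
gripper_width: 0.133
gripper_force: 30.0
```

```bash
python3 - <<'E'
from h import *
s,R,p,g,y=st(); print(s["time_s"],g,y,s["gripper_width"],s["wrist_force"]); stand()
E
```

```text
108.0 [ 0.5709402  -0.22158034  0.07744074] 0.7935498648270236 0.13250174254454422 [-1.70951356  1.29767138  5.2749533 ]
top 0.72 322 [0.456 0.484] [-0.258 -0.177]
top 0.66 291 [0.429 0.455] [-0.253 -0.174]
top 0.57 288 [0.51  0.539] [-0.256 -0.174]
top 0.54 332 [0.48  0.512] [-0.255 -0.174]
side 0.83 659 [0.435 0.481] [-0.341 -0.197]
side 0.67 673 [0.485 0.539] [-0.341 -0.192]
side 0.66 667 [0.413 0.455] [-0.342 -0.192]
side 0.56 886 [0.378 0.455] [-0.202 -0.089]
side 0.56 735 [0.624 0.705] [-0.355 -0.273]
```

Emit:
jog_arm([
  [-0.15,0,0,0],
  [-0.15,0,0,0],
  [-0.1,0,0,0],
  [0,0,0,0],
  [0,0,0,0],
])

```text
time_s: 108.7
tcp_pos: [0.5665, -0.2215, 0.2409]
ee_rot: [[1.0, 0.015, 0.009], [0.015, -1.0, -0.001], [0.009, 0.001, -1.0]]
wrist_force: [9.1, 2.5, -1.1]
gripper_width: 0.137
gripper_force: 30.0
```

Emit:
jog_arm([
  [-0.1,0,0,0],
  [-0.1,0,0,0],
  [0,0,0,0],
  [0,0,0,0],
])

```text
time_s: 109.1
tcp_pos: [0.5649, -0.2214, 0.241]
ee_rot: [[1.0, 0.016, 0.017], [0.016, -1.0, -0.002], [0.017, 0.002, -1.0]]
wrist_force: [15.3, 1.5, -7.2]
gripper_width: 0.138
gripper_force: 30.0
```

The row is closed at 15 N, having moved 38 mm as expected for four cartons. I release the rib and go round to the lever's outer side.

Emit:
jog_arm([
  [0.2,0,0,0],
  [0,0,0,0],
  [0,0,0,0],
  [0,0,-0.5,0],
  [0,0,-1,0],
  [0,0,-1,0],
  [0,0,-1,0],
  [0,0,-1,0],
  [0,0,0,0],
  [0,0,0,0],
], grip=40)

```text
time_s: 110.1
tcp_pos: [0.5634, -0.2219, 0.3311]
ee_rot: [[1.0, 0.014, 0.001], [0.014, -1.0, 0.0], [0.001, -0.0, -1.0]]
wrist_force: [-0.5, -0.2, 0.3]
gripper_width: 0.455
gripper_force: 0.0
```

```bash
python3 - <<'E'
from h import *
s,R,p,g,y=st(); print(s["time_s"],g,y,s["gripper_width"],s["wrist_force"])
print(go(.6035,-.300,.165,.8)); stand()
for c in("top","side"): print([(np.round(d["centre"],3).tolist(),round(d["conf"],2)) for d in eyes.spot_in(c,"lever_tip")])
E
```

```text
110.1 [ 0.56348593 -0.22182994  0.16763034] 0.7747072529600952 0.45509361769466594 [-0.54737713 -0.21555639  0.26921469]
turn -0.01 then (at new yaw) shift [1.95 3.94 0.13]
top 0.88 316 [0.51 0.54] [-0.258 -0.174]
top 0.76 299 [0.429 0.455] [-0.255 -0.174]
top 0.64 327 [0.456 0.484] [-0.258 -0.177]
top 0.58 338 [0.482 0.515] [-0.258 -0.174]
side 0.97 670 [0.46  0.511] [-0.341 -0.192]
side 0.95 901 [0.379 0.456] [-0.2   -0.089]
side 0.91 692 [0.483 0.538] [-0.342 -0.192]
side 0.68 737 [0.434 0.483] [-0.343 -0.193]
side 0.59 677 [0.413 0.456] [-0.339 -0.189]
[]
[([0.6, -0.246, 0.059], 0.67)]
```

Emit:
jog_arm([
  [0.5,1,0,0],
  [0.5,1,0,0],
  [0.5,1,0,0],
  [0.5,0.95,0,0],
  [0,0,0.8,0],
  [0,0,0.8,0],
  [0,0,0.8,0],
  [0,0,0.7,0],
  [0,0,0,0],
], grip=0)

```text
time_s: 111.3
tcp_pos: [0.6044, -0.3, 0.2655]
ee_rot: [[1.0, 0.014, -0.005], [0.014, -1.0, 0.002], [-0.005, -0.002, -1.0]]
wrist_force: [0.2, -0.1, 0.1]
gripper_width: -0.0
gripper_force: 0.0
```

Emit:
jog_arm([
  [0,-0.5,0,0],
  [0,-0.5,0,0],
  [0,-0.5,0,0],
  [0,-0.5,0,0],
  [0,-0.5,0,0],
  [0,-0.5,0,0],
  [0,-0.5,0,0],
  [0,-0.3,0,0],
  [0,0,0,0],
])

```text
time_s: 112.2
tcp_pos: [0.6041, -0.2232, 0.2686]
ee_rot: [[1.0, 0.015, -0.0], [0.015, -1.0, 0.0], [-0.0, -0.0, -1.0]]
wrist_force: [-0.1, -0.4, -0.5]
gripper_width: 0.005
gripper_force: 0.0
```

```bash
python3 - <<'E'
from h import *
s,R,p,g,y=st(); print(s["time_s"],g,y,s["gripper_width"],s["wrist_force"])
for c in("top","side"):
    eyes.capture(c); print([(np.round(d["centre"],3).tolist(),round(d["conf"],2)) for d in eyes.spot_in(c,"lever_tip")])
E
```

```text
112.2 [ 0.604047   -0.22321077  0.10513846] 0.8615766437255884 0.004963939270981979 [-0.05365605 -0.40386153 -0.45105995]
[]
[([0.602, -0.242, 0.045], 0.65)]
```

Emit:
jog_arm([
  [0,-0.4,0.2,0],
  [0,-0.4,0.3,0],
  [0,-0.35,0.35,0],
  [0,0,0.4,0],
  [0,0,0.3,0],
  [0,0,0,0],
])

```text
time_s: 113.0
tcp_pos: [0.6036, -0.201, 0.2364]
ee_rot: [[1.0, 0.014, -0.001], [0.014, -1.0, 0.0], [-0.001, -0.0, -1.0]]
wrist_force: [-0.3, 0.2, -0.9]
gripper_width: 0.004
gripper_force: 0.0
```

Emit:
jog_arm([
  [0,0,0.3,0],
  [0,0,0.2,0],
  [0,0,0.15,0],
  [0,0,0,0],
  [0,0,0,0],
])

```text
time_s: 113.5
tcp_pos: [0.6039, -0.201, 0.2251]
ee_rot: [[1.0, 0.014, 0.001], [0.014, -1.0, 0.0], [0.001, -0.0, -1.0]]
wrist_force: [-0.4, 2.8, 5.5]
gripper_width: 0.001
gripper_force: 2.6
```

```bash
python3 - <<'E'
from h import *
s,R,p,g,y=st(); print(s["time_s"],g,y,s["wrist_force"],s["moment"])
for c in("top","side"):
    eyes.capture(c); print([(np.round(d["centre"],3).tolist(),round(d["conf"],2)) for d in eyes.spot_in(c,"lever_tip")])
E
```

```text
113.5 [ 0.6041218  -0.20102909  0.061611  ] 0.8083667461133959 [-0.36431936  2.80345339  5.48094812] [0.99982381 0.11430364 0.01304112]
[([0.441, -0.215, 0.105], 0.35)]
[([0.598, -0.252, 0.039], 0.73)]
```

Emit:
jog_arm([
  [0,0,0.1,0],
  [0,0,0.1,0],
  [0,0,0.1,0],
  [0,0,0,0],
])

```text
time_s: 114.1
tcp_pos: [0.6043, -0.2007, 0.224]
ee_rot: [[1.0, 0.016, 0.003], [0.016, -1.0, -0.001], [0.003, 0.001, -1.0]]
wrist_force: [-7.3, 7.1, 26.8]
gripper_width: 0.005
gripper_force: 12.8
```

Emit:
jog_arm([
  [0,0,0.1,0],
  [0,0,0.1,0],
  [0,0,0,0],
])

```text
time_s: 114.4
tcp_pos: [0.605, -0.2005, 0.2233]
ee_rot: [[1.0, 0.017, 0.006], [0.017, -1.0, -0.002], [0.006, 0.002, -1.0]]
wrist_force: [-10.6, 11.1, 38.5]
gripper_width: 0.004
gripper_force: 18.8
```

Emit:
jog_arm([
  [0,0,0.1,0],
  [0,0,0.1,0],
  [0,0,0,0],
])

```text
time_s: 114.7
tcp_pos: [0.6056, -0.2003, 0.2227]
ee_rot: [[1.0, 0.019, 0.009], [0.019, -1.0, -0.003], [0.009, 0.003, -1.0]]
wrist_force: [-13.7, 14.0, 51.9]
gripper_width: 0.008
gripper_force: 25.4
```

It's stiff at the expected stop height (fingertips at z≈0.041). I lift off and measure the lever.

Emit:
jog_arm([
  [0,0,-0.3,0],
  [0,0,-0.7,0],
  [0,0,-1,0],
  [0,0,-1,0],
  [0,0,-1,0],
  [0,0,-1,0],
  [0,0,-1,0],
  [0,0,-1,0],
  [0,0,-1,0],
  [0,0,-1,0],
])

```text
time_s: 115.7
tcp_pos: [0.6034, -0.2017, 0.3899]
ee_rot: [[1.0, 0.013, -0.003], [0.013, -1.0, 0.0], [-0.003, -0.0, -1.0]]
wrist_force: [0.8, -1.0, 0.0]
gripper_width: -0.0
gripper_force: 0.0
```

Emit:
jog_arm([
  [-0.8,0,-0.7,0],
  [-0.8,0,-0.7,0],
  [-0.8,0,0,0],
  [0,0,0,0],
  [0,0,0,0],
])

```text
time_s: 116.2
tcp_pos: [0.5556, -0.2022, 0.4177]
ee_rot: [[1.0, 0.013, -0.001], [0.013, -1.0, 0.0], [-0.001, -0.0, -1.0]]
wrist_force: [0.4, -0.1, 0.1]
gripper_width: 0.005
gripper_force: 0.0
```

```bash
python3 - <<'E'
from h import *
s,R,p,g,y=st(); print(s["time_s"],p,g,y,s["wrist_force"])
im,cal=cap("wrist","w6")
for n in("lever_tip","cam_lever","bookend_rib","box0"): print(n,[(np.round(d["centre"],3).tolist(),round(d["conf"],2)) for d in eyes.spot_in("wrist",n)])
lx=.604
for th in (1.0,1.15,1.3,1.45):
    a=[[lx,-.2508+.082*np.sin(th),.032+.082*np.cos(th)]]; print(th,px(cal,a).round(1))
for d in eyes.outline_of("wrist","lever_tip")[:2]:
    v,u=np.nonzero(d["mask"]); print(d["conf"],u.min(),u.max(),v.min(),v.max(),d["mask"].sum())
# lever row profile: brightness along u at lever row
r0=int(px(cal,[[lx,-.2,.043]])[0,1]); print(r0); 
for dv in (-6,-3,0,3,6): print(im[r0+dv,250:400:5].mean(1).astype(int))
stand()
E
```

```text
116.2 [ 0.55558571 -0.20222189  0.41774019] [ 0.55535695 -0.20220526  0.25424035] 0.7664201553248361 [ 0.39746941 -0.13737075  0.08183889]
lever_tip [([0.608, -0.219, 0.041], 0.6)]
cam_lever [([0.608, -0.217, 0.039], 0.9)]
bookend_rib [([0.579, -0.224, 0.037], 0.62)]
box0 [([0.531, -0.218, 0.105], 0.91), ([0.467, -0.019, 0.029], 0.7), ([0.511, -0.235, 0.106], 0.46), ([0.606, -0.216, 0.039], 0.35)]
1.0 [[297.7 137.2]]
1.15 [[292.5 136.3]]
1.3 [[289.2 135.4]]
1.45 [[287.9 134.6]]
0.83 289 379 125 139 1110
135
[ 55  55  55  57  52  58  55  54 198 194 189 188 186 182 184 183 185 185
 178 178 185 203 232 221 181 158  55  32  37  44]
[ 59  55  62  57  59  60  53  52 206 202 204 203 197 199 199 195 195 186
 193 190 193 194 233 212 182 144  53  34  43  37]
[ 56  56  58  55  60  56  51  59 200 192 191 196 193 191 190 186 191 188
 187 191 188 194 234 205 184 137  48  26  37  49]
[ 56  56  60  57  55  54  53  51 147 138 141 136 138 136 141 133 133 136
 140 146 137 209 231 195 185 133  36  18  43  39]
[ 57  57  54  60  51  53  56  57  49  55 111 118 242 224 226 235 236 230
 220 212 199 196 193 188  87  58  16  31  39  42]
top 0.82 309 [0.51  0.541] [-0.256 -0.174]
top 0.63 301 [0.483 0.512] [-0.255 -0.174]
top 0.57 324 [0.456 0.484] [-0.258 -0.177]
top 0.55 310 [0.429 0.455] [-0.255 -0.174]
side 0.93 670 [0.485 0.539] [-0.341 -0.192]
side 0.9 672 [0.435 0.481] [-0.341 -0.196]
side 0.67 598 [0.463 0.51 ] [-0.34  -0.191]
side 0.62 656 [0.412 0.454] [-0.342 -0.191]
side 0.57 836 [0.38  0.455] [-0.201 -0.089]
side 0.33 772 [0.624 0.703] [-0.358 -0.269]
```

```bash
python3 - <<'E'
from h import *
im,cal=cap("wrist")
for y in (-.245,-.236,-.205,-.198):
    print(y,[(int(x*1000),int(im[int(round(v)),int(round(u))].mean()),int(im[int(round(v)),int(round(u)),0])-int(im[int(round(v)),int(round(u)),1])) for x in np.arange(.528,.562,.002) for u,v in px(cal,[[x,y,.082]])])
for d in eyes.outline_of("wrist","box0")[:4]:
    v,u=np.nonzero(d["mask"]); P=w(cal,np.c_[u,v],.106); print(d["conf"],d["mask"].sum(),np.percentile(P[:,0],[1,99]).round(3),np.percentile(P[:,1],[1,99]).round(3))
im,cal=cap("side")
for th in (1.2,1.3,1.45): print(th,px(cal,[[.606,-.2508+.082*np.sin(th),.032+.082*np.cos(th)]]).round(1))
for d in eyes.outline_of("side","lever_tip")[:2]:
    v,u=np.nonzero(d["mask"]); k=v.argmin(); print(d["conf"],u.min(),u.max(),v.min(),v.max(),u[k],d["mask"].sum())
E
```

```text
-0.245 [(528, 104, 70), (530, 103, 64), (532, 151, 1), (534, 156, -3), (536, 151, 0), (538, 149, -3), (540, 150, -6), (542, 152, -4), (544, 138, -1), (546, 131, -2), (548, 192, -3), (550, 203, -2), (552, 120, -7), (554, 133, -6), (556, 129, -5), (558, 134, -1), (560, 122, -1), (562, 113, -1)]
-0.236 [(528, 98, 69), (530, 104, 64), (532, 156, -1), (534, 151, -2), (536, 157, -3), (538, 163, -3), (540, 176, -2), (542, 179, 0), (544, 234, -3), (546, 232, -1), (548, 236, -2), (550, 211, -4), (552, 120, -2), (554, 124, 0), (556, 111, -8), (558, 113, -3), (560, 112, -4), (562, 114, -3)]
-0.205 [(528, 183, 89), (530, 179, 95), (532, 168, 18), (534, 171, -2), (536, 176, -3), (538, 176, -3), (540, 171, -2), (542, 191, -6), (544, 230, -2), (546, 229, -3), (548, 236, -2), (550, 138, -3), (552, 124, -5), (554, 121, -4), (556, 127, -2), (558, 121, -5), (560, 122, -2), (562, 124, -6)]
-0.198 [(528, 184, 92), (530, 179, 96), (532, 174, 19), (534, 173, -5), (536, 177, -2), (538, 175, -2), (540, 176, -2), (542, 201, -4), (544, 235, -2), (546, 235, -4), (548, 238, -2), (550, 147, -2), (552, 127, -4), (554, 130, -3), (556, 128, -3), (558, 125, -3), (560, 131, -2), (562, 126, -3)]
0.9 1883 [0.479 0.521] [-0.089 -0.033]
0.78 2635 [0.512 0.549] [-0.255 -0.188]
1.2 [[379.6 261.8]]
1.3 [[379.  263.7]]
1.45 [[378.3 267. ]]
0.69 380 397 268 305 380 207
```

The lever is at about 1.45 rad (side-view tip at row 268). The bookend face is at x≈0.543 and the row ends at about 0.539, so the gap is about 4 mm, within the 8 mm allowed. All four cartons are upright and the robot is clear, so I hand in.

```bash
python3 - <<'E'
from station import r
print(r.finish_job())
E
```

```text
the job is handed in; nothing more can be done
None
```

All four cartons stand upright in a closed row, with the bookend up against them (about 4 mm gap by my measurement, 8 mm allowed) and the cam lever folded fully down; I handed the job in at about 116 s, and no verdict came back.

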